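# Load a blank into the tilted marking nest and snap its hold-down shut

## Task

Get the laser marking nest ready: tip its sprung hold-down bail right open, then lay the oblong 80 x 46 mm blank from the parts tray on the sloping plate so that it slides fully home into the low corner, flat against both fences with its long edge along the hinge-side fence, and flip the bail back over so that it snaps shut on the blank. Set the blank down rather than dropping it, and leave the other parts in the tray, the focus gauge and the canister of wipes where they are.

Things in the scene. Friction and masses are not known exactly. Their poses are not given: they have to be found in the camera images.
- nest: sloping black plate of the marking fixture, slippery (friction about 0.12). Origin: its low corner, where the inner faces of the two steel fences meet on the plate's top. x: uphill along the hinge-side fence; y: uphill along the end fence, away from the hinge; z: the plate's normal. Top surface spans x -14 to 144, y -16 to 126 mm. It slopes 25 degrees, steepest down along -x-y: a part let go slides into the corner
- nest_seat (a point): point on the nest plate (nest x 40, y 23, z 0 mm; axes as the nest) where the origin of a fully seated blank lies, blank x along nest x. Fences: 8 mm thick, 8 mm above the plate, at nest y -8 to 0 (hinge side, x -14 to 138 mm) and nest x -8 to 0 (end fence, y -2 to 126 mm)
- nest_top (a point): highest corner of the nest plate, nest x 144, y 126 mm, about 140 mm above the table (the low corner is 60 mm above it). The fixture is screwed to the platform; its steel foot is 190 x 180 mm and lies under the plate
- flap_hinge (a point): middle of the bail's hinge axis, at nest x 40, y -26, z 13 mm, axes as the nest; the axis runs along x. Opening lifts the arms and swings them back over the hinge-side fence, away from the plate (a shut bail must be lifted; pushed flat towards the hinge it jams). Beside each arm a coil spring (nest x -7 and 87 mm) runs from 28 mm under the axis to a horn 20 mm from it
- flap (a joint): angle of the hold-down bail (rad): 0 shut, 1.5 open, stops at both. Two steel arms 8 mm wide, 64 mm apart (nest x 8 and 72 mm), rubber pads under them 52 mm from the hinge, raised cross bar at the free end. Springs pull it over centre: under about 0.75 it springs shut, above that open. 0.26 N m about the hinge lifts it off the shut stop, 0.23 N m off the open one. Shut on a seated blank: about 0.01
- flap_bar (a point): middle of the bail's cross bar: round, 10 mm thick, 54 mm clear length between the arms, parallel to nest x, 98 mm from the hinge axis. Shut it is at nest x 40, y 66, z 48 mm; open at nest x 40, y -54, z 107 mm, with the arms standing nearly square to the plate. Axes turn with the bail: x along the bar, y along the arms away from the hinge, z to the arms' upper side
- blank: the blank to be loaded: plain aluminium plate 80 x 46 x 12 mm (x, y, z), about 0.12 kg, lying flat in the tray. Origin: centre of its underside. The only oblong thick plate in the tray
- tray: grey shallow parts tray 260 x 220 mm (x, y), 12 mm high, walls and floor 4 mm thick, its underside 8 mm above the table. Origin: centre of its underside
- disc: bystander in the tray: aluminium disc, 50 mm diameter, 12 mm thick; origin centre of its underside
- square: bystander in the tray: aluminium plate 46 x 46 x 12 mm; origin centre of its underside
- strip: bystander in the tray: aluminium strip 100 x 24 x 10 mm (x, y, z); origin centre of its underside
- gauge: bystander: standing focus gauge, round steel foot 48 mm in diameter and 10 mm high with a rod on it, 86 mm high in all, between the tray and the fixture; origin centre of its underside
- wipes: bystander: white round canister of wipes, 74 mm in diameter, 103 mm high; origin centre of its underside
There are look-alikes about, which are no part of the job. Leave any pink or turquoise look-alike of the blank alone.

How it is judged:
On the way, in this order (a step that is already met when the one before it is completed fails the run):
1. the hold-down bail is tipped open against its stop (value of joint flap above 1.4 rad), for 0.1 s.
2. with the bail open, the blank lies let go in the low corner, against both fences (value of joint flap above 1.3 rad and x of blank in the frame of nest between 0.0375 and 0.0425 m and y of blank in the frame of nest between 0.0205 and 0.0255 m and z of blank in the frame of nest below 0.002 m and angle between the x axis of blank and the x axis of nest, either way round below 0.06 rad and contact force between the fingers and blank below 0.1 N), for 0.2 s.
At the end, for the whole second after the job is handed in: The blank lies at rest flat on the plate, home in the corner (within 2.5 mm of both fences, long edge within 0.06 rad of the hinge-side fence, within 2 mm of the plate) and the bail is shut on it (under 0.06 rad) (value of joint flap below 0.06 rad and x of blank in the frame of nest between 0.0375 and 0.0425 m and y of blank in the frame of nest between 0.0205 and 0.0255 m and z of blank in the frame of nest between -0.002 and 0.002 m and angle between the x axis of blank and the x axis of nest, either way round below 0.06 rad and linear speed of blank below 0.02 m/s); the robot touches nothing.
It fails at once if the blank is dropped or thrown (over 0.9 m/s with no finger on it) (linear speed of blank above 0.9 m/s and contact force between the fingers and blank below 0.05 N).
It fails at once if another part in the tray is moved by more than 25 mm (distance of any of disc, square, strip from where it was at the start of the episode above 0.025 m).
It fails at once if the gauge or the canister is knocked over or moved by more than 25 mm (distance of any of gauge, wipes from where it was at the start of the episode above 0.025 m or angle between any of gauge, wipes's own z axis and vertical above 0.4 rad).
It also fails if it takes over 69 s, if anything falls off the work surface, if the arm or the gripper's body presses on something with over 40 N, if the wrist force passes 120 N, or if a joint passes its speed limit or range.

## Robot

A 6-joint arm with a two-finger parallel gripper is mounted at the origin on the work surface. World frame = base frame: x ahead of the robot, y to its left, z up, the work surface at z = 0. Lengths are in m, angles in rad, forces in N, time in s.
With the tool pointing down it reaches from about 0.375 to 0.925 m from the base axis. Payload 5.7 kg.
Tool frame: the origin (TCP) lies at the very end of the fingers, on their centre line; the grasp point (between the pads) lies arm.tcp_to_grasp behind it (arm.tcp_to_grasp is the distance from the TCP to the grasp point, in m); y points along the fingers, z is the direction in which the jaws open and shut, and the axes are right-handed (so a half turn about y gives the same grasp; the last joint's range is limited). The gripper opens to 88 mm and grips with 3 to 60 N. Pads are 20 mm wide; open, the fingers measure 115 mm over their backs; the gripper's body (75 mm by 178 mm) begins 61 mm behind the grasp point.
Start: joints at [-0.115, 0.359, 1.51, -0, 1.272, -0.115], TCP at [0.6, -0, 0.203] pointing down, gripper open.
Joint ranges: [-2.97, 2.97], [-1.01, 2.36], [0.21, 2.38], [-0.96, 4.11], [0.2, 2.71], [-2.98, 2.98]. Speed limits (rad/s): [2.39, 2.39, 3.14, 3.14, 3.14, 3.14].

## Interface

Orientations are given as a unit quaternion [w, x, y, z].
In Python, from bench import arm gives the robot as it stands.
- The arm moves only by the tool drive_tool, never from a script. Its arguments are lists of equal length, an entry for each row: "dr": the turn, a rotation vector about the tool's x, y, z in degrees, a list of three; "delta_pos": the shift along the tool's x, y, z in cm, a list of three; "fingers": the opening, from 0 (shut) to 1 (fully open). In form: {"dr": [[wx, wy, wz], ...], "delta_pos": [[x, y, z], ...], "fingers": [fingers, ...]}. A call has 1 to 8 rows; each row is the pose to reach, as a shift and turn from the pose measured when the call began, along the tool's axes at that moment; what a row does not reach only later rows make up. A row lasts 1/10 s, in which the tool goes at most 50 mm and 8.59 degrees, less where a joint would pass 70% of its speed; a pose out of reach is approached as far as the arm can. A call with a gripper value outside its range is refused whole. The fingers move at their own pace and stop on an object; the grip force is fixed at half the most. Time passes only in rows, so rows that repeat a pose let the fingers close. It gives the time, the measured TCP pose, the force and the opening at its end, in the units of the state.
- arm.read_state(): the state, without advancing time (a new reading comes with each control period).
- arm.capture(name): name is "scene" or "side" or "wrist"; returns a dict with "img" (400x640x3 uint8, blue, green, red), "range_z" (400x640 float32, m along the optical axis (not along the pixel's ray), 0 where there is no reading), "mtx" (3x3 intrinsics, pixels), "rvec" (rotation vector, rad) and "tvec" (3), from world to camera coordinates, as OpenCV has them; the wrist camera has in their place "mount" (4x4, takes a point from camera to tool coordinates, whose origin is the TCP and whose axes are the tool frame's). Camera axes: x right, y down, z forward; pixel columns grow to the right and rows downward; lengths in m; the calibration is good to about 2 mm. A picture is of the moment at which its call begins: read the wrist's pose just before it.
- arm.job_done(): hands the job in, once; it reports no verdict.
The state is a dict: "t": time; "qpos": joint angles; "qvel": joint speeds; "joint_efforts": joint torques, N m; "ee_pos": TCP position; "eef_rot": TCP orientation; "contact_force": force on the tool from outside, world axes, zero at the start; "wrist_torque": the same for the moment, N m; "grip_width": finger opening in m.
Only numpy, scipy, OpenCV 4.12 (cv2) and the standard library are available. Lean on these libraries where they do the work, as an engineer would, in place of code of your own. Each camera call takes 0.05 s, during which the arm holds its last target.

## Working session

There is one attempt and no reset: what is moved stays moved. The work goes in short steps, Python scripts to look and compute and a tool call to move; the robot and the scene stay as the last step left them, time stands still between calls to the robot, and variables do not carry over. Pictures are saved under pics/ and viewed, and the job is handed in when it is done.

Besides the shell and the picture viewer there is one more tool, called after "Call:" by a JSON object that holds its "fn" and its "kwargs". drive_tool: Moves the arm, as the interface text tells. Its arguments: {"type":"object","properties":{"dr":{"type":"array"},"delta_pos":{"type":"array"},"fingers":{"type":"array"}},"required":["dr","delta_pos","fingers"]}

```bash
ls -la; mkdir -p pics; python3 - <<'E'
from bench import arm
import cv2,pickle
print({k:(v if not hasattr(v,'round') else v) for k,v in arm.read_state().items()}, arm.tcp_to_grasp)
d={}
for n in ['scene','side','wrist']:
    c=arm.capture(n); d[n]=c
    cv2.imwrite(f'pics/{n}0.png',c['img'])
    print(n,{k:v for k,v in c.items() if k not in('img','range_z')})
pickle.dump(d,open('cap0.pkl','wb'))
E
```

```text
total 12
drwxr-xr-x  3 agent agent 4096 Dec  6 19:29 .
drwxr-xr-x 23 root  root  4096 Dec  6 19:29 ..
drwxr-xr-x  2 agent agent 4096 Dec  6 19:29 pics
{'t': 0.0, 'qpos': array([-1.15076340e-01,  3.59502037e-01,  1.51143206e+00,  4.36150949e-06,
        1.27247018e+00, -1.15090886e-01]), 'qvel': array([-0.00222275, -0.00061508, -0.00077948, -0.00057686,  0.00076875,
       -0.00119956]), 'joint_efforts': array([-2.01257943e-03, -5.15376234e+01, -2.70722097e+01,  6.73234044e-02,
        3.48843460e-02, -1.61260368e-04]), 'ee_pos': array([5.99281102e-01, 9.13085134e-05, 2.01811521e-01]), 'eef_rot': array([ 0.49960636, -0.50039986,  0.50049931, -0.49949365]), 'contact_force': array([-0.54869133, -0.5221789 ,  0.38845813]), 'wrist_torque': array([-0.04097348,  0.03674359,  0.02833142]), 'grip_width': 0.08791316238027277} 0.0187
scene {'mtx': array([[388.53994184,   0.        , 320.23525138],
       [  0.        , 388.53994184, 202.70809953],
       [  0.        ,   0.        ,   1.        ]]), 'rvec': array([ 1.5807713 ,  2.02713851, -0.82678498]), 'tvec': array([ 0.3640497 , -0.27791494,  1.81965708])}
side {'mtx': array([[437.1925906 ,   0.        , 321.66947488],
       [  0.        , 437.1925906 , 195.45811864],
       [  0.        ,   0.        ,   1.        ]]), 'rvec': array([ 2.22258015, -0.81237863,  0.35532641]), 'tvec': array([-0.55562475,  0.22586973,  1.18094012])}
wrist {'mtx': array([[335.37200472,   0.        , 310.92260389],
       [  0.        , 335.37200472, 198.087393  ],
       [  0.        ,   0.        ,   1.        ]]), 'mount': array([[ 9.07344185e-04,  9.68733329e-01,  2.48102629e-01,
        -6.80670273e-02],
       [ 6.57662251e-04, -2.48103256e-01,  9.68733370e-01,
        -1.81358751e-01],
       [ 9.99999372e-01, -7.15806856e-04, -8.62214388e-04,
         2.17659673e-04],
       [ 0.00000000e+00,  0.00000000e+00,  0.00000000e+00,
         1.00000000e+00]])}
```

View pics/scene0.png

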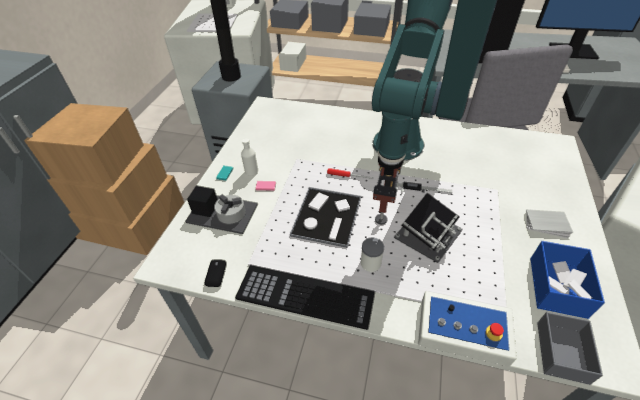

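View pics/side0.png

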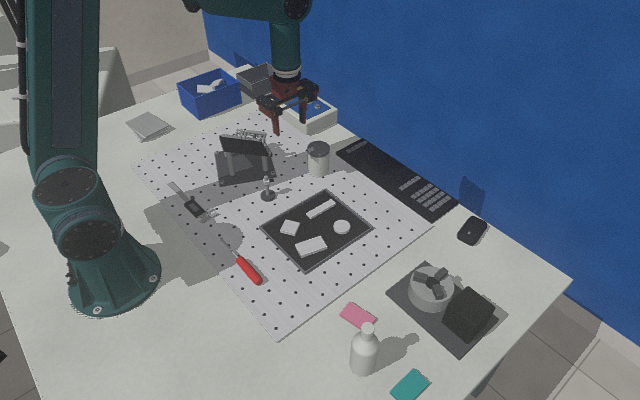

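View pics/wrist0.png

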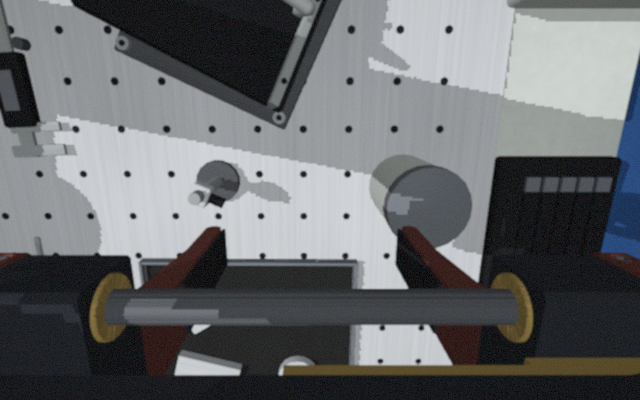

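The scene view shows the tray at about (327,216), the nest at (430,228), the gauge at (381,218) and the wipes at (372,255). Look-alikes of the blank are the pink plate at (265,186), the turquoise one at (225,173), and the other parts in the tray. I'll crop closer.

```bash
python3 - <<'E'
import cv2,pickle,numpy as np
d=pickle.load(open('cap0.pkl','rb'))
a=d['scene']['img'][180:280,280:480]; a=cv2.resize(a,None,fx=4,fy=4,interpolation=cv2.INTER_CUBIC)
b=d['side']['img'][115:275,190:390]; b=cv2.resize(b,None,fx=4,fy=4,interpolation=cv2.INTER_CUBIC)[:600]
cv2.imwrite('pics/sc_crop.png',a);cv2.imwrite('pics/sd_crop.png',b)
E
```

```text
(no output)
```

View pics/sc_crop.png

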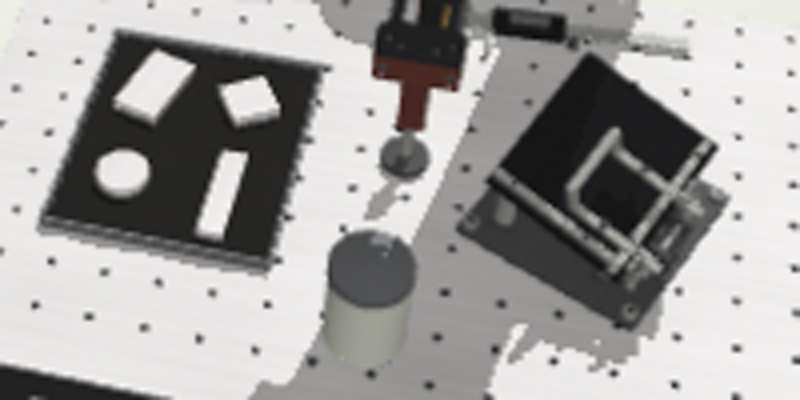

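View pics/sd_crop.png

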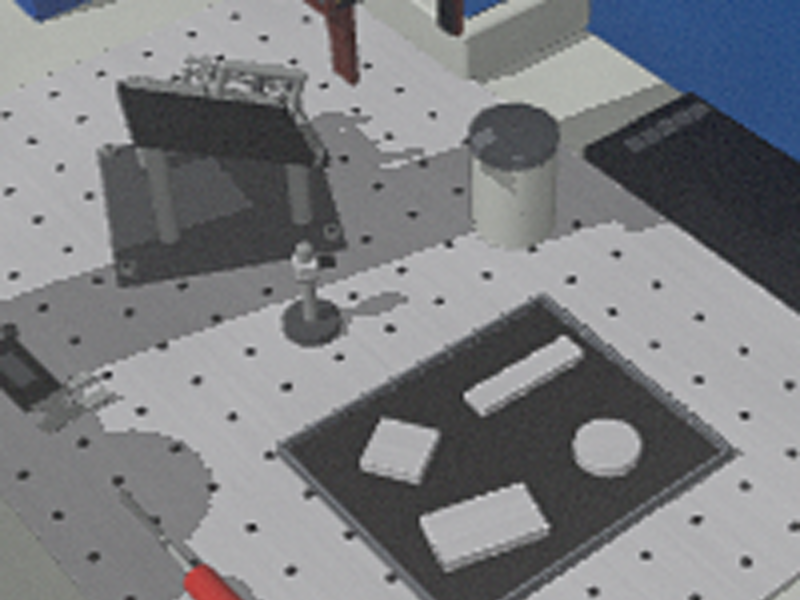

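```bash
cat > h.py <<'E'
import numpy as np, cv2
from scipy.spatial.transform import Rotation as R
def q2R(q): return R.from_quat([q[1],q[2],q[3],q[0]]).as_matrix()
def pose(s):
    T=np.eye(4);T[:3,:3]=q2R(s['eef_rot']);T[:3,3]=s['ee_pos'];return T
def c2w(c,s=None):
    if 'mount' in c: return pose(s)@c['mount']
    T=np.eye(4);Rm=cv2.Rodrigues(c['rvec'])[0];T[:3,:3]=Rm.T;T[:3,3]=-Rm.T@c['tvec'];return T
def cloud(c,s=None):
    z=c['range_z'];h,w=z.shape;u,v=np.meshgrid(np.arange(w),np.arange(h));K=c['mtx']
    P=np.stack([(u-K[0,2])/K[0,0]*z,(v-K[1,2])/K[1,1]*z,z],-1)
    T=c2w(c,s);W=P@T[:3,:3].T+T[:3,3];W[z<=0]=np.nan;return W
def proj(c,P,s=None):
    T=np.linalg.inv(c2w(c,s));p=np.asarray(P)@T[:3,:3].T+T[:3,3];p=p@c['mtx'].T;return p[...,:2]/p[...,2:]
E
python3 - <<'E'
from h import *
import pickle
d=pickle.load(open('cap0.pkl','rb'))
W=cloud(d['scene'])
for n,p in dict(low=(435,248.5),xend=(458,218),yend=(404,225),top=(428,195),gauge=(381,219),wipes=(372,247),blank=(319,201),disc=(310,223),sq=(342,205),strip=(335,228),tl=(309,188),tr=(361,197),bl=(291,237),br=(347,247)).items():
    u,v=map(int,map(round,p)); print(n,W[v,u].round(3), np.nanmedian(W[v-1:v+2,u-1:u+2].reshape(-1,3),0).round(3))
E
```

```text
low [0.619 0.194 0.052] [0.621 0.194 0.054]
xend [0.502 0.258 0.097] [0.499 0.258 0.096]
yend [0.573 0.078 0.09 ] [0.576 0.078 0.092]
top [0.447 0.145 0.131] [0.453 0.145 0.136]
gauge [ 0.495 -0.007  0.012] [ 0.501 -0.007  0.022]
wipes [ 0.71  -0.014  0.111] [ 0.71  -0.014  0.111]
blank [ 0.469 -0.259  0.024] [ 0.469 -0.258  0.023]
disc [nan nan nan] [ 0.59  -0.264  0.024]
sq [ 0.467 -0.166  0.021] [ 0.467 -0.166  0.024]
strip [ 0.59  -0.166  0.025] [ 0.588 -0.166  0.025]
tl [ 0.396 -0.321  0.012] [ 0.399 -0.32   0.016]
tr [ 0.393 -0.103  0.007] [ 0.396 -0.103  0.01 ]
bl [ 0.655 -0.318  0.005] [ 0.657 -0.317  0.009]
br [ 0.654 -0.106  0.01 ] [ 0.654 -0.106  0.01 ]
```

```bash
python3 - <<'E'
from h import *
from bench import arm
import pickle
d=pickle.load(open('cap0.pkl','rb'))
s=arm.read_state();T=pose(s);print(T.round(3));C=c2w(d['wrist'],s);print(C.round(3))
# shift to put nest centre in optical axis at dist .36
tgt=np.array([.535,.175,.1])
dz=.33
new=tgt-C[:3,2]*dz
print('delta tool cm',(T[:3,:3].T@(new-C[:3,3])*100).round(1), new-C[:3,3])
tgt=np.array([.525,-.21,.02]); new=tgt-C[:3,2]*.38
print('tray delta tool cm',(T[:3,:3].T@(new-C[:3,3])*100).round(1), new-C[:3,3])
E
```

```text
[[-0.    -0.001  1.     0.599]
 [-1.     0.    -0.     0.   ]
 [-0.    -1.    -0.001  0.202]
 [ 0.     0.     0.     1.   ]]
[[ 1.    -0.    -0.002  0.6  ]
 [-0.001 -0.969 -0.248  0.068]
 [-0.002  0.248 -0.969  0.383]
 [ 0.     0.     0.     1.   ]]
delta tool cm [-18.9  -3.6  -6.4] [-0.06421135  0.18874484  0.03630289]
tray delta tool cm [18.4 -0.5 -7.4] [-0.07410174 -0.18385715  0.00474128]
```

Call:
{"fn": "drive_tool", "kwargs": {"dr": [[0,0,0],[0,0,0],[0,0,0],[0,0,0],[0,0,0],[0,0,0],[0,0,0]], "delta_pos": [[-4,-0.8,-1.3],[-8,-1.6,-2.6],[-12,-2.4,-4],[-16,-3.2,-5.4],[-19,-3.6,-6.4],[-19,-3.6,-6.4],[-19,-3.6,-6.4]], "fingers": [1,1,1,1,1,1,1]}}

```text
t: 0.85
ee_pos: [0.5352, 0.1903, 0.238]
eef_rot: [-0.5, 0.501, -0.5, 0.499]
contact_force: [-0.3, 0.0, -0.7]
grip_width: 0.088
```

```bash
cat > snap.py <<'E'
from h import *
from bench import arm
import pickle,sys
s=arm.read_state();c=arm.capture(sys.argv[1]);pickle.dump((s,c),open(sys.argv[2]+'.pkl','wb'));cv2.imwrite('pics/'+sys.argv[2]+'.png',c['img'])
print(s['t'],s['ee_pos'].round(4),s['eef_rot'].round(4),s['contact_force'].round(2),s['grip_width'])
E
python3 snap.py wrist w1
```

```text
0.85 [0.5352 0.1903 0.238 ] [-0.5     0.5009 -0.4998  0.4993] [-0.34  0.04 -0.74] 0.08797083957905606
```

View pics/w1.png

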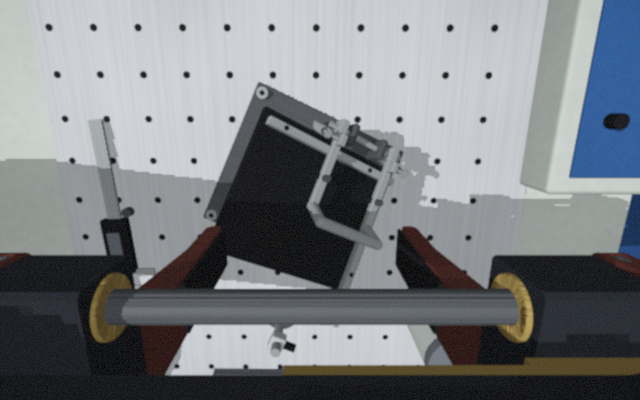

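```bash
python3 - <<'E'
import cv2
a=cv2.imread('pics/w1.png')[75:295,195:445]
cv2.imwrite('pics/w1z.png',cv2.resize(a,None,fx=2.7,fy=2.7,interpolation=cv2.INTER_CUBIC))
E
```

```text
(no output)
```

View pics/w1z.png

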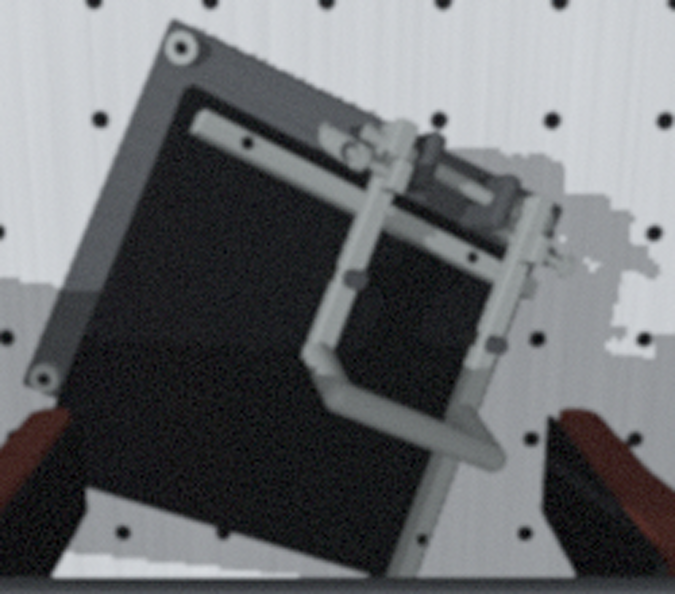

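```bash
cat > nest.py <<'E'
from h import *
def nestT(p):
    x,y,yaw=p[:3]; z=p[3] if len(p)>3 else .06
    # steepest uphill (1,1)/sqrt2 in plate, 25deg
    u=np.array([1,1,0])/2**.5; ax=np.cross(u,[0,0,1]) # rotate u upward about u x z
    R0=R.from_rotvec(ax*np.deg2rad(25)).as_matrix()
    T=np.eye(4);T[:3,:3]=R.from_rotvec([0,0,yaw]).as_matrix()@R0;T[:3,3]=[x,y,z];return T
E
cat > fit.py <<'E'
from nest import *
from scipy.optimize import least_squares
import pickle
d=pickle.load(open('cap0.pkl','rb'));s1,w1=pickle.load(open('w1.pkl','rb'))
assert (nestT([0,0,0])[:3,:3]@[1,1,0])[2]>0
obs=[]
def add(c,s,cr,f,off,pts):
    for X,p in pts: obs.append((c,s,np.array(X)/1000.,np.array(p)/f+off))
add(w1,s1,w1,2.7,np.array([195,75.]),[((144,-16,0),(186,87)),((138,-8,8),(203,110)),((138,0,8),(190,130)),((40,66,48),(410,423))])
add(d['scene'],None,0,4,np.array([280,180.]),[((144,126,0),(590,53)),((-4,126,8),(495,172)),((-8,-8,8),(620,278)),((138,-4,8),(712,147))])
add(d['side'],None,0,4,np.array([190,115.]),[((144,126,0),(133,148)),((144,-16,0),(119,83))])
def res(p,full=False):
    T=nestT(p);r=[]
    for c,s,X,px in obs:
        r.append(proj(c,T[:3,:3]@X+T[:3,3],s)-px)
    return np.array(r) if full else np.ravel(r)
best=None
for yaw in np.arange(-3.1,3.2,.4):
    o=least_squares(res,[.62,.19,yaw],loss='soft_l1')
    if best is None or o.cost<best.cost: best=o
print(best.x,np.rad2deg(best.x[2]),best.cost);print(res(best.x,True).round(1))
o=least_squares(res,list(best.x)+[.06],loss='soft_l1');print(o.x)
np.save('nest.npy',best.x)
T=nestT(best.x);print(T.round(3))
def draw(img,c,s,off,f):
    lines=[[(-14,-16,0),(144,-16,0),(144,126,0),(-14,126,0),(-14,-16,0)],[(-14,-8,8),(138,-8,8),(138,0,8),(0,0,8),(0,126,8),(-8,126,8),(-8,-2,8)],[(8,-26,13),(8,66,48),(72,66,48),(72,-26,13)]]
    for l in lines:
        q=(proj(c,np.array(l)/1000@T[:3,:3].T+T[:3,3],s)-off)*f
        cv2.polylines(img,[q.round().astype(int)],False,(0,255,255),1)
a=cv2.imread('pics/w1z.png');draw(a,w1,s1,np.array([195,75]),2.7);cv2.imwrite('pics/ov_w1.png',a)
a=cv2.imread('pics/sc_crop.png');draw(a,d['scene'],None,np.array([280,180]),4)
b=cv2.imread('pics/sd_crop.png');draw(b,d['side'],None,np.array([190,115]),4)
cv2.imwrite('pics/ov_sc.png',np.hstack([a[:300,400:800],b[30:330,50:450]]))
E
python3 fit.py
```

```text
[0.60813338 0.18715324 2.71673097] 155.6572186412517 13.274999772805993
[[ 0.  -1.5]
 [-1.1 -0.4]
 [ 0.5  0.3]
 [ 3.   1.4]
 [-0.8 -1.5]
 [-0.  -1.3]
 [ 0.1 -2.9]
 [-1.  -2.5]
 [ 0.1 -3.1]
 [-1.3 -0.4]]
[0.60674408 0.18567847 2.70738359 0.05169058]
[[-0.849 -0.35   0.395  0.608]
 [ 0.436 -0.888  0.149  0.187]
 [ 0.299  0.299  0.906  0.06 ]
 [ 0.     0.     0.     1.   ]]
```

View pics/ov_w1.png

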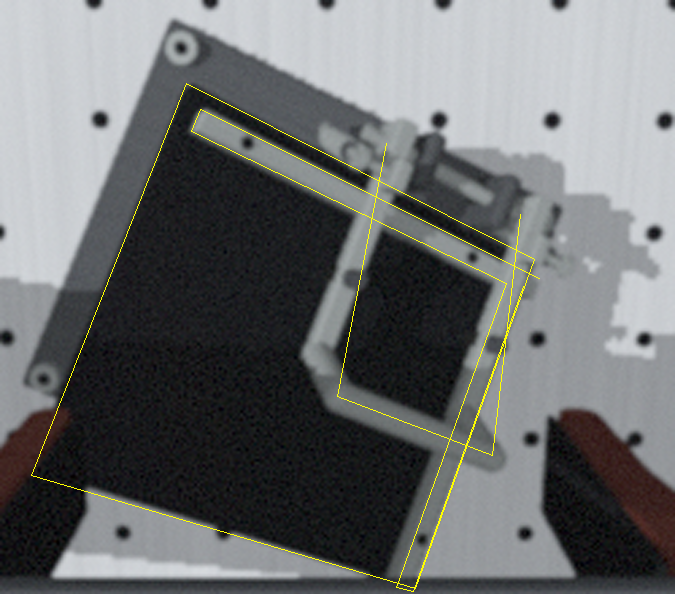

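View pics/ov_sc.png

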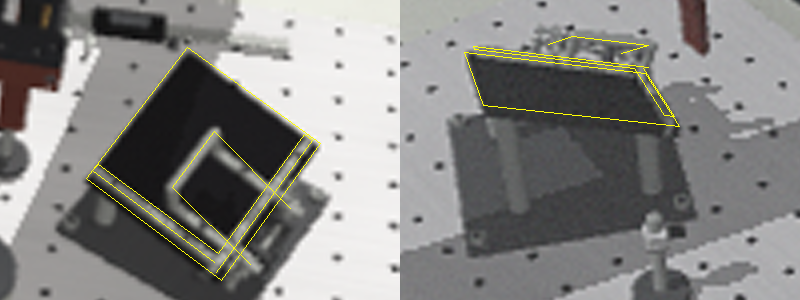

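```bash
python3 - <<'E'
from nest import *
import pickle
s1,w1=pickle.load(open('w1.pkl','rb'));p=np.load('nest.npy');T=nestT(p)
W=cloud(w1,s1)
def n(P): return (P-T[:3,3])@T[:3,:3]*1000
N=n(W)
m=(N[...,0]>60)&(N[...,0]<130)&(N[...,1]>20)&(N[...,1]<100)&(abs(N[...,2])<15)
P=N[m];print(len(P)); A=np.c_[P[:,:2],np.ones(len(P))];k=np.linalg.lstsq(A,P[:,2],rcond=None)[0];print('plate plane z=',k, 'res std',(P[:,2]-A@k).std())
# table height
m=(abs(W[...,2])<.03);print('platform z',np.nanmedian(W[...,2][m]), np.nanpercentile(W[...,2][m],[5,95]))
# fence strip depth profile across hinge fence at x=120
for x0 in (100,120):
  for y0 in range(-24,12,2):
    q=(abs(N[...,0]-x0)<8)&(abs(N[...,1]-y0)<1)
    if q.any(): print(x0,y0,np.nanmedian(N[...,2][q]).round(1),end='; ')
  print()
E
```

```text
5376
plate plane z= [ 0.00232414 -0.00578159 -0.36141369] res std 0.9983594855922838
platform z 0.007408958561557433 [-0.00071535  0.01577863]
100 -16 -0.9; 100 -14 -0.3; 100 -12 -0.2; 100 -10 -0.6; 100 -8 7.4; 100 -6 7.7; 100 -4 7.7; 100 -2 7.8; 100 0 2.1; 100 2 -0.4; 100 4 -0.4; 100 6 -0.4; 100 8 -0.5; 100 10 -0.4; 
120 -16 -0.2; 120 -14 -0.2; 120 -12 -0.2; 120 -10 -0.4; 120 -8 7.6; 120 -6 8.0; 120 -4 8.2; 120 -2 7.8; 120 0 2.1; 120 2 -0.3; 120 4 -0.2; 120 6 -0.5; 120 8 -0.2; 120 10 -0.5;
```

```bash
python3 - <<'E'
from nest import *
import pickle
s1,w1=pickle.load(open('w1.pkl','rb'));p=np.load('nest.npy');T=nestT(p)
W=cloud(w1,s1);N=(W-T[:3,3])@T[:3,:3]*1000
def prof(ax,rng,oth,c,w):
  for v in rng:
    q=(abs(N[...,ax]-v)<.8)&(abs(N[...,oth]-c)<w)&(abs(N[...,2])<70)
    if q.any(): print(v,np.nanmedian(N[...,2][q]).round(1),end='; ')
  print()
for c in (20,85,105): prof(0,range(-20,14,2),1,c,8)
prof(0,range(128,150,2),1,-4,3)
prof(0,range(128,150,2),1,30,10)
# bail points
q=(N[...,2]>35)&(N[...,2]<70)&(N[...,0]>0)&(N[...,0]<80);P=N[q];print('bar',len(P),P.mean(0),P.min(0),P.max(0))
for y in range(-40,80,6):
  q=(abs(N[...,1]-y)<3)&(abs(N[...,0]-72)<14)&(N[...,2]>10)&(N[...,2]<70);P=N[q]
  if len(P): print(y,np.median(P,0).round(1),P[:,0].min().round(1),P[:,0].max().round(1))
E
```

```text
-14 -0.5; -8 7.2; -6 7.4; 0 -1.0; 2 -0.7; 4 21.7; 6 0.1; 8 22.7; 10 21.5; 12 18.5; 
-14 -2.2; -12 -0.4; -8 6.3; -6 6.9; -4 6.7; -2 6.7; 0 3.8; 2 -0.9; 4 -1.0; 6 -0.9; 8 -1.1; 10 -1.1; 12 -0.7; 
-12 -1.0; -8 5.6; -6 6.8; -4 7.0; -2 7.2; 0 4.2; 2 -0.3; 4 -1.0; 6 -1.2; 8 -1.2; 10 -1.0; 12 -1.3; 
128 7.9; 130 7.8; 132 7.7; 134 8.1; 136 7.2; 138 1.1; 140 -0.1; 142 0.3; 144 -4.0; 
128 -0.2; 130 -0.4; 132 -0.3; 134 -0.3; 136 -0.4; 138 -0.3; 140 -0.1; 142 -0.3; 144 -3.3; 
bar 911 [45.237399   65.71991166 49.52737785] [ 4.64941024 55.53185335 35.24379854] [77.50049423 71.89640412 54.02983406]
-34 [ 61.2 -32.5  20.7] 58.3 75.3
-28 [ 72.7 -27.6  19.4] 58.0 82.4
-22 [ 73.1 -22.6  19.7] 58.4 85.1
-16 [ 72.9 -16.   26.2] 58.0 85.9
-10 [ 74.4 -10.6  29.5] 68.0 85.8
-4 [72.5 -4.9 22.8] 67.2 76.0
2 [73.   1.9 22.7] 67.4 75.8
8 [72.8  7.9 22.8] 67.4 75.9
14 [72.8 13.9 22.5] 67.8 76.2
20 [73.5 19.8 22.6] 67.4 76.0
26 [74.7 26.3 25.3] 68.1 76.9
32 [73.8 31.9 22.9] 68.3 76.1
38 [73.6 38.  22.8] 67.8 76.4
44 [73.1 44.  22.6] 68.3 76.2
50 [74.1 49.8 22.7] 68.3 76.8
56 [75.5 56.4 31.3] 69.2 77.3
62 [73.4 62.5 48.8] 58.2 77.5
68 [69.  67.7 51.2] 58.1 77.3
74 [63.1 71.1 48.1] 59.1 70.2
```

Nest pose is confirmed: the depth profile agrees with the fences and plate to about 1 mm. Next I'll compute the approach to the bar.

```bash
cat > calc.py <<'E'
from nest import *
from bench import arm
T=nestT(np.load('nest.npy'));n=T[:3,:3]
G=arm.tcp_to_grasp
def nw(p): return n@(np.array(p)/1000)+T[:3,3]
RN=np.c_[-n[:,0],-n[:,2],-n[:,1]]  # tool x,y,z for nest-aligned grasp
def delta(grasp,Rt,s=None):
    s=s or arm.read_state();P=pose(s);tcp=np.array(grasp)+Rt[:,1]*G
    dp=P[:3,:3].T@(tcp-P[:3,3])*100; dr=np.rad2deg(R.from_matrix(P[:3,:3].T@Rt).as_rotvec())
    return dp.round(2),dr.round(2),tcp.round(4)
def bar(th):  # bar centre in nest mm
    a=np.arctan2(35,92)+th; return np.array([40,-26+98.4*np.cos(a),13+98.4*np.sin(a)])
E
python3 - <<'E'
from calc import *
print(RN.round(3), np.linalg.det(RN), bar(1.5))
b=bar(0.)
print(nw(b)); print(delta(nw(b+[0,0,45]),RN)); print(delta(nw(b),RN))
print(delta(nw(b+[0,0,45]),np.c_[-RN[:,0],RN[:,1],-RN[:,2]]))
E
```

```text
[[ 0.849 -0.395  0.35 ]
 [-0.436 -0.149  0.888]
 [-0.299 -0.906 -0.299]] 1.0000000000000007 [ 40.         -54.39506058 107.21401453]
[0.57004332 0.15316782 0.13515973]
(array([3.25, 7.88, 4.51]), array([-25.7 , -64.54,   5.55]), array([0.5804, 0.1571, 0.159 ]))
(array([ 3.91, 11.96,  2.74]), array([-25.7 , -64.54,   5.55]), array([0.5626, 0.1504, 0.1182]))
(array([3.25, 7.88, 4.51]), array([ -6.22, 112.3 , -28.83]), array([0.5804, 0.1571, 0.159 ]))
```

Call:
{"fn": "drive_tool", "kwargs": {"dr": [[-3.2,-8,0.7],[-6.4,-16,1.4],[-9.6,-24,2.1],[-12.8,-32,2.8],[-16,-40,3.5],[-19.2,-48,4.2],[-22.4,-56,4.9],[-25.7,-64.5,5.5]], "delta_pos": [[0.4,0.5,0.5],[0.8,1,1],[1.2,1.5,1.5],[1.6,2,2],[2,2.5,2.5],[2.4,3,3],[2.8,3.5,3.8],[3.2,4,4.5]], "fingers": [0.6,0.6,0.6,0.6,0.6,0.6,0.6,0.6]}}

```text
t: 1.7
ee_pos: [0.5815, 0.1552, 0.1968]
eef_rot: [-0.592, 0.756, -0.278, 0.022]
contact_force: [-0.6, -0.6, 0.3]
grip_width: 0.0526
```

```bash
python3 - <<'E'
from calc import *
s=arm.read_state();print(s['qpos'].round(2),s['grip_width'])
b=bar(0.);print(delta(nw(b+[0,0,45]),RN)); print(delta(nw(b),RN))
E
python3 snap.py wrist w2
```

```text
[ 0.19  0.64  1.13 -0.07  1.8  -0.94] 0.05255434291719047
(array([0.94, 3.45, 1.26]), array([-0.22, -0.74, -0.02]), array([0.5804, 0.1571, 0.159 ]))
(array([0.95, 7.95, 1.25]), array([-0.22, -0.74, -0.02]), array([0.5626, 0.1504, 0.1182]))
1.7 [0.5815 0.1552 0.1968] [-0.5915  0.7565 -0.2781  0.0223] [-0.55 -0.62  0.3 ] 0.05255434291719047
```

View pics/w2.png

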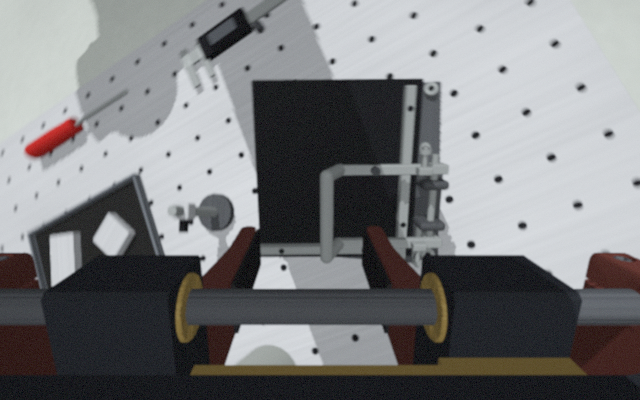

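Image w2 shows the bail's bar at (326,170–255) between the open fingers, whose tips are at (250,232) and (372,232), squared to the nest. I'll descend and grip.

Call:
{"fn": "drive_tool", "kwargs": {"dr": [[-0.2,-0.7,0],[-0.2,-0.7,0],[-0.2,-0.7,0],[-0.2,-0.7,0],[-0.2,-0.7,0],[-0.2,-0.7,0]], "delta_pos": [[0.9,1,1.2],[0.9,3.5,1.25],[0.95,5.5,1.25],[0.95,7.5,1.25],[0.95,8,1.25],[0.95,8,1.25]], "fingers": [0.6,0.6,0.6,0.6,0.6,0.6]}}

```text
t: 2.35
ee_pos: [0.5623, 0.1496, 0.115]
eef_rot: [-0.591, 0.758, -0.274, 0.014]
contact_force: [-0.4, 0.0, 0.1]
grip_width: 0.0526
```

Call:
{"fn": "drive_tool", "kwargs": {"dr": [[0,0,0],[0,0,0],[0,0,0],[0,0,0],[0,0,0],[0,0,0]], "delta_pos": [[0,0,0],[0,0,0],[0,0,0],[0,0,0],[0,0,0],[0,0,0]], "fingers": [0,0,0,0,0,0]}}

```text
t: 2.95
ee_pos: [0.562, 0.1486, 0.1154]
eef_rot: [-0.59, 0.759, -0.274, 0.013]
contact_force: [0.2, 1.4, 1.1]
grip_width: 0.0094
```

```bash
python3 - <<'E'
from calc import *
s=arm.read_state();P=pose(s);g=P[:3,3]-P[:3,1]*G
print('grasp in nest',((g-T[:3,3])@n*1000).round(1),s['grip_width'],s['contact_force'])
for th in np.arange(0,1.51,.1): print(th.round(2),((P[:3,:3].T@n)@(bar(th)-bar(0))/10).round(2))
E
python3 snap.py wrist w3
```

```text
grasp in nest [38.9 66.8 44.9] 0.009374210924886208 [0.19419653 1.36590902 1.12443727]
0.0 [0. 0. 0.]
0.1 [-0.   -0.9   0.39]
0.2 [-0.   -1.76  0.87]
0.3 [-0.   -2.57  1.43]
0.4 [-0.   -3.32  2.07]
0.5 [-0.   -4.    2.78]
0.6 [ 0.   -4.6   3.56]
0.7 [ 0.   -5.13  4.39]
0.8 [ 0.   -5.57  5.27]
0.9 [ 0.01 -5.91  6.19]
1.0 [ 0.01 -6.17  7.14]
1.1 [ 0.01 -6.33  8.11]
1.2 [ 0.02 -6.39  9.09]
1.3 [ 0.02 -6.35 10.07]
1.4 [ 0.03 -6.22 11.05]
1.5 [ 0.03 -5.99 12.  ]
2.95 [0.562  0.1486 0.1154] [-0.5904  0.759  -0.2742  0.0135] [0.19 1.37 1.12] 0.009374210924886208
```

View pics/w3.png

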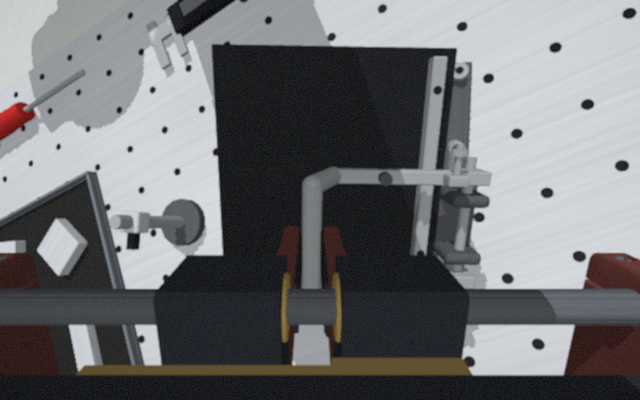

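The bar is held, at (312,180–300) between the pads with the opening at 9.4 mm. I'll lift it along the hinge arc.

Call:
{"fn": "drive_tool", "kwargs": {"dr": [[0,0,0],[0,0,0],[0,0,0],[0,0,0],[0,0,0]], "delta_pos": [[0,-0.9,0.4],[0,-1.75,0.87],[0,-2.55,1.43],[0,-3.3,2.05],[0,-3.3,2.05]], "fingers": [0,0,0,0,0]}}

```text
t: 3.5
ee_pos: [0.5837, 0.1724, 0.1409]
eef_rot: [-0.591, 0.759, -0.273, 0.014]
contact_force: [-0.0, -5.5, 5.5]
grip_width: 0.0086
```

```bash
cat > where.py <<'E'
from calc import *
s=arm.read_state();P=pose(s);g=P[:3,3]-P[:3,1]*G
gn=(g-T[:3,3])@n*1000
print('grasp in nest',gn.round(1),'theta',np.arctan2(gn[2]+3-13,gn[1]+26)-np.arctan2(35,92),'r',np.hypot(gn[2]+3-13,gn[1]+26),s['grip_width'],s['contact_force'].round(1),s['qpos'].round(2),s['t'])
print('tool axes in nest',(n.T@P[:3,:3]).round(3).tolist())
E
python3 where.py; python3 snap.py scene sc4; python3 - <<'E'
import cv2
a=cv2.imread('pics/sc4.png')[170:290,340:500];cv2.imwrite('pics/sc4z.png',cv2.resize(a,None,fx=4,fy=4))
E
```

```text
grasp in nest [38.5 45.7 80.2] theta 0.410660665219189 r 100.33997297315364 0.008570764132588468 [-0.  -5.5  5.5] [ 0.22  0.7   1.16 -0.06  1.72 -0.93] 3.5
tool axes in nest [[-1.0, 0.001, 0.004], [-0.004, 0.005, -1.0], [-0.001, -1.0, -0.005]]
3.5 [0.5837 0.1724 0.1409] [-0.5906  0.7591 -0.2734  0.0142] [-0.04 -5.45  5.47] 0.008570764132588468
```

View pics/sc4z.png

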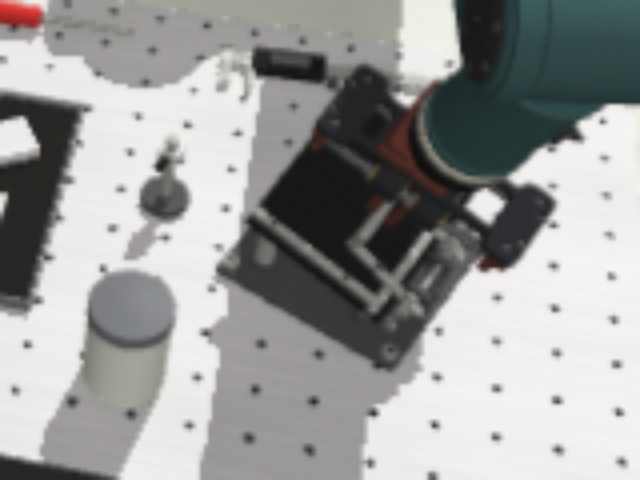

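Call:
{"fn": "drive_tool", "kwargs": {"dr": [[0,0,0],[0,0,0],[0,0,0],[0,0,0],[0,0,0],[0,0,0],[0,0,0],[0,0,0]], "delta_pos": [[0,-0.6,0.64],[0,-1.2,1.42],[0,-1.7,2.25],[0,-2.1,3.13],[0,-2.4,4.05],[0,-2.65,5],[0,-2.8,6],[0,-2.8,6]], "fingers": [0,0,0,0,0,0,0,0]}}

```text
t: 4.35
ee_pos: [0.6201, 0.2337, 0.1514]
eef_rot: [-0.594, 0.758, -0.27, 0.017]
contact_force: [8.3, 3.7, 15.7]
grip_width: 0.0043
```

```bash
python3 where.py; python3 snap.py wrist w5
```

```text
grasp in nest [ 37.5 -18.1 113.2] theta 1.1310476145113677 r 103.48616013929143 0.004250212843981609 [ 8.3  3.7 15.7] [ 0.28  0.76  1.   -0.04  1.81 -0.88] 4.35
tool axes in nest [[-1.0, -0.007, 0.006], [-0.006, -0.004, -1.0], [0.007, -1.0, 0.004]]
4.35 [0.6201 0.2337 0.1514] [-0.5942  0.7576 -0.2697  0.0173] [ 8.29  3.7  15.68] 0.004250212843981609
```

View pics/w5.png

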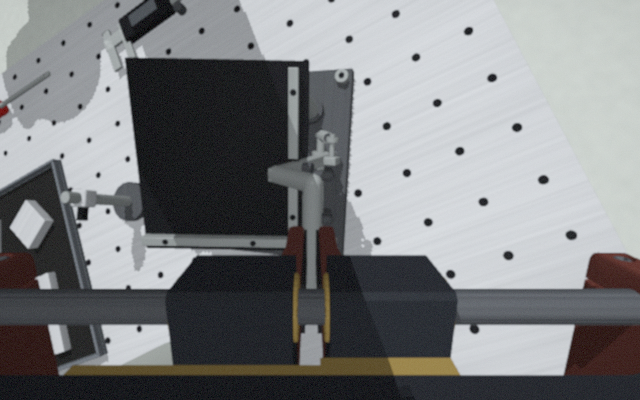

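The fingertips now pinch only the top of the bar, which is already past centre. I'll open the fingers so the springs finish the swing, then back off.

Call:
{"fn": "drive_tool", "kwargs": {"dr": [[0,0,0],[0,0,0],[0,0,0],[0,0,0],[0,0,0],[0,0,0]], "delta_pos": [[0,0,0],[0,0,0],[0,-1,1],[0,-3,2],[0,-5,2],[0,-5,2]], "fingers": [0.6,0.6,0.6,0.6,0.6,0.6]}}

```text
t: 5.0
ee_pos: [0.6477, 0.26, 0.1924]
eef_rot: [-0.595, 0.757, -0.269, 0.018]
contact_force: [-0.2, 0.1, -0.1]
grip_width: 0.0487
```

```bash
python3 where.py; python3 snap.py wrist w6;
```

```text
grasp in nest [ 37.9 -38.8 165.2] theta 1.2897252449388334 r 155.72891261444136 0.04874563834247462 [-0.2  0.1 -0.1] [ 0.3   0.79  0.84 -0.03  1.93 -0.86] 5.0
tool axes in nest [[-1.0, -0.009, 0.007], [-0.007, -0.007, -1.0], [0.009, -1.0, 0.007]]
5.0 [0.6477 0.26   0.1924] [-0.5952  0.7571 -0.2686  0.0179] [-0.24  0.07 -0.09] 0.04874563834247462
```

View pics/w6.png

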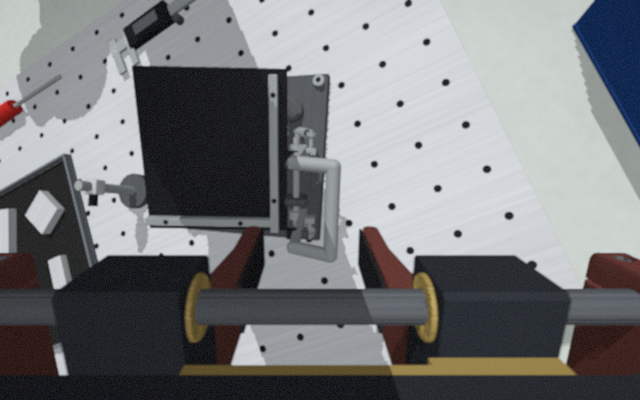

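```bash
cat > barpos.py <<'E'
from nest import *
import pickle,sys
s,c=pickle.load(open(sys.argv[1]+'.pkl','rb'));T=nestT(np.load('nest.npy'))
N=(cloud(c,s)-T[:3,3])@T[:3,:3]*1000
q=(N[...,2]>40)&(N[...,2]<125)&(N[...,0]>15)&(N[...,0]<70)&(N[...,1]>-85)&(N[...,1]<85)
g=np.zeros_like(q);g[:260]=1
P=N[q&g];print(len(P),np.median(P,0).round(1),P.max(0).round(1))
y,z=np.median(P,0)[1:]; print('theta',np.arctan2(z-5-13,y+26)-np.arctan2(35,92))
E
python3 barpos.py w6
python3 - <<'E'
from calc import *
# tray view: camera axis to tray centre, with original-like orientation: tool x=-y,y=-z,z=+x
from bench import arm
import pickle
s,c=pickle.load(open('w6.pkl','rb'))
R0=np.array([[0,0,1],[-1,0,0],[0,-1,0.]])
M=c['mount'];P=pose(s)
tgt=np.array([.50,-.25,.03]);C=R0@M[:3,:3]
cam=tgt-C[:,2]*.30
tcp=cam-R0@M[:3,3]
print(tcp, P[:3,:3].T@(tcp-P[:3,3])*100, np.rad2deg(R.from_matrix(P[:3,:3].T@R0).as_rotvec()))
E
```

```text
1373 [ 49.4 -52.6 111. ] [ 70.  -20.8 114.2]
theta 1.4863473647727625
[ 0.49924506 -0.24315801  0.13909261] [ 10.40602167  17.97924597 -48.46522802] [25.17291791 65.02935372 -5.41702707]
```

The bail is open at about 1.49 rad by depth. Next I'll look into the tray.

Call:
{"fn": "drive_tool", "kwargs": {"dr": [[2,6,-0.5],[4.5,12,-1],[7,18,-1.5],[9.2,24,-2],[11.5,30,-2.5],[13.8,36,-3],[16,42,-3.5],[18.5,48,-4]], "delta_pos": [[0,-0.5,-4.5],[0.7,0.3,-9],[1.6,1.5,-13.5],[2.6,3,-18],[3.6,4.7,-22.5],[4.5,6,-27],[5.4,7.5,-31.5],[6.2,9,-36]], "fingers": [0.9,0.9,0.9,0.9,0.9,0.9,0.9,0.9]}}

```text
t: 5.85
ee_pos: [0.538, -0.1026, 0.1948]
eef_rot: [-0.543, 0.59, -0.456, 0.386]
contact_force: [1.0, -1.2, -0.2]
grip_width: 0.079
```

```bash
python3 - <<'E'
from calc import *
s=arm.read_state();P=pose(s)
R0=np.array([[0,0,1],[-1,0,0],[0,-1,0.]])
tcp=np.array([.5,-.245,.20])
print(s['t'],s['ee_pos'],P[:3,:3].T@(tcp-P[:3,3])*100, np.rad2deg(R.from_matrix(P[:3,:3].T@R0).as_rotvec()))
E
```

```text
5.85 [ 0.5380112  -0.10263786  0.19484341] [12.51788708 -0.15121301 -7.78870029] [ 6.76119536 16.76804659 -1.38101242]
```

Call:
{"fn": "drive_tool", "kwargs": {"dr": [[2.5,6,-0.5],[5,12,-1],[6.8,16.8,-1.4],[6.8,16.8,-1.4],[6.8,16.8,-1.4]], "delta_pos": [[4,0,-2.6],[8,0,-5],[12,0,-7.6],[12.5,0,-7.8],[12.5,0,-7.8]], "fingers": [0.9,0.9,0.9,0.9,0.9]}}

```text
t: 6.35
ee_pos: [0.4981, -0.2452, 0.1976]
eef_rot: [0.499, -0.499, 0.501, -0.5]
contact_force: [-0.3, -0.1, -0.9]
grip_width: 0.0789
```

```bash
python3 snap.py wrist w7
```

```text
6.35 [ 0.4981 -0.2452  0.1976] [ 0.4993 -0.4991  0.5013 -0.5003] [-0.34 -0.09 -0.94] 0.07892207951187453
```

View pics/w7.png

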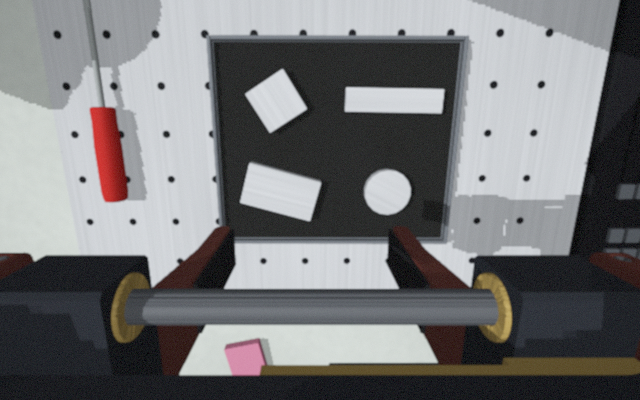

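Candidates in w7 are the oblong plate (281,191), square (276,100), strip (394,100), disc (387,192) and a pink look-alike (246,358). I choose (281,191), the aluminium oblong thick plate, and will measure it with a close crop.

```bash
python3 - <<'E'
from calc import *
import pickle
s,c=pickle.load(open('w7.pkl','rb'));img=c['img'];W=cloud(c,s)
g=cv2.cvtColor(img,cv2.COLOR_BGR2GRAY);m=(g>130).astype(np.uint8);m[:145]=0;m[235:]=0;m[:,:225]=0;m[:,340:]=0
cs,_=cv2.findContours(m,cv2.RETR_EXTERNAL,cv2.CHAIN_APPROX_NONE);k=max(cs,key=cv2.contourArea)[:,0].astype(float)
print('z',np.nanmedian(W[...,2][m>0]))
# project contour to plane z=.024
C=c2w(c,s);r=np.c_[(k-c['mtx'][:2,2])/c['mtx'][0,0],np.ones(len(k))]@C[:3,:3].T
w=C[:3,3]+r*((.024-C[2,3])/r[:,2])[:,None]
rect=cv2.minAreaRect((w[:,:2]*1000).astype(np.float32));print(rect)
bx=cv2.boxPoints(rect)/1000;q=proj(c,np.c_[bx,np.full(4,.024)],s)
cv2.polylines(img,[q.round().astype(int)],True,(0,0,255),1)
cv2.imwrite('pics/w7z.png',cv2.resize(img[140:240,215:345],None,fx=5,fy=5,interpolation=cv2.INTER_CUBIC))
e=[bx[1]-bx[0],bx[2]-bx[1]];l=max(e,key=np.linalg.norm);print('yaw long',np.rad2deg(np.arctan2(l[1],l[0])))
E
```

```text
z 0.023412311070577507
((464.0820617675781, -260.9259338378906), (47.12751770019531, 80.43002319335938), 74.1356201171875)
yaw long -15.864353
```

View pics/w7z.png

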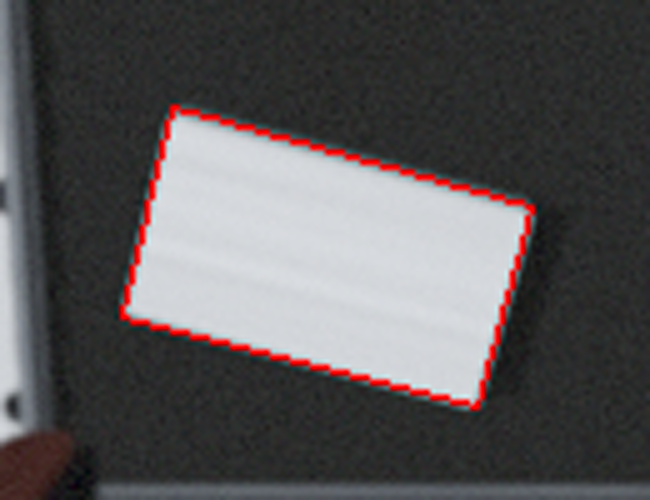

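```bash
cat > bl.py <<'E'
from calc import *
import sys
b=np.array([.4641,-.2609]);yaw=np.deg2rad(-15.86)
lx=np.array([np.cos(yaw),np.sin(yaw),0]);ly=np.array([-np.sin(yaw),np.cos(yaw),0])
RB=np.c_[lx,[0,0,-1],ly]  # x=long,y=down,z=short
assert np.linalg.det(RB)>0
if __name__=='__main__':
    s=arm.read_state()
    for z in map(float,sys.argv[1:]):
        print(z,delta([b[0],b[1],z+G],RB,s))
    print(s['t'],s['ee_pos'],s['grip_width'],s['contact_force'].round(1))
E
python3 bl.py .06 .014
```

```text
0.06 (array([ 1.71, 13.76, -3.45]), array([-3.000e-02, -7.422e+01, -1.100e-01]), array([ 0.4641, -0.2609,  0.06  ]))
0.014 (array([ 1.72, 18.36, -3.45]), array([-3.000e-02, -7.422e+01, -1.100e-01]), array([ 0.4641, -0.2609,  0.014 ]))
6.4 [ 0.49873949 -0.24405196  0.19762658] 0.07903912752137825 [-1.   0.5  0.1]
```

Call:
{"fn": "drive_tool", "kwargs": {"dr": [[0,-8.4,0],[0,-16.8,0],[0,-25.2,0],[0,-33.6,0],[0,-42,0],[0,-50.4,0],[0,-58.8,0],[0,-67.2,0]], "delta_pos": [[0.2,1,-0.4],[0.4,2,-0.8],[0.6,3,-1.2],[0.8,4.5,-1.6],[1,6,-2],[1.2,7.5,-2.5],[1.5,9,-3],[1.7,10.5,-3.45]], "fingers": [0.7,0.7,0.7,0.7,0.7,0.7,0.7,0.7]}}

```text
t: 7.2
ee_pos: [0.4645, -0.2584, 0.0915]
eef_rot: [0.695, -0.693, 0.138, -0.136]
contact_force: [-0.0, -0.3, 0.4]
grip_width: 0.0613
```

```bash
python3 bl.py .05 .014
```

```text
0.05 (array([ 0.06,  4.15, -0.26]), array([-0.13, -6.47, -0.14]), array([ 0.4641, -0.2609,  0.05  ]))
0.014 (array([ 0.07,  7.75, -0.27]), array([-0.13, -6.47, -0.14]), array([ 0.4641, -0.2609,  0.014 ]))
7.2 [ 0.46454011 -0.2583982   0.0915063 ] 0.061276647923888046 [-0.  -0.3  0.4]
```

Call:
{"fn": "drive_tool", "kwargs": {"dr": [[0,-6.5,0],[0,-6.5,0],[0,-6.5,0],[0,-6.5,0],[0,-6.5,0]], "delta_pos": [[0.05,2,-0.25],[0.05,4,-0.25],[0.05,5,-0.25],[0.05,5,-0.25],[0.05,5,-0.25]], "fingers": [0.7,0.7,0.7,0.7,0.7]}}

```text
t: 7.7
ee_pos: [0.4645, -0.2599, 0.0416]
eef_rot: [0.702, -0.699, 0.098, -0.096]
contact_force: [0.1, -0.7, -0.6]
grip_width: 0.0615
```

```bash
python3 bl.py .014; python3 snap.py wrist w8
```

```text
0.014 (array([ 0.  ,  2.76, -0.11]), array([-0.16,  0.1 , -0.15]), array([ 0.4641, -0.2609,  0.014 ]))
7.7 [ 0.46445089 -0.25991435  0.04161833] 0.06146504020233413 [ 0.1 -0.7 -0.6]
7.7 [ 0.4645 -0.2599  0.0416] [ 0.7015 -0.6993  0.0977 -0.0962] [ 0.1  -0.65 -0.57] 0.06146504020233413
```

View pics/w8.png

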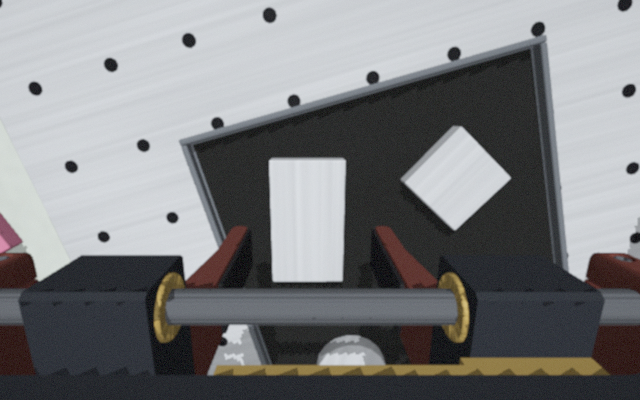

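Image w8 shows the blank at (270–345,157–283), square with the fingers and centred between their tips. I'll descend and close.

Call:
{"fn": "drive_tool", "kwargs": {"dr": [[0,0,0],[0,0,0],[0,0,0],[0,0,0]], "delta_pos": [[0,1.5,-0.1],[0,2.6,-0.1],[0,2.7,-0.1],[0,2.7,-0.1]], "fingers": [0.7,0.7,0.7,0.7]}}

```text
t: 8.15
ee_pos: [0.4643, -0.2612, 0.0151]
eef_rot: [0.701, -0.699, 0.098, -0.097]
contact_force: [0.2, 0.4, 0.1]
grip_width: 0.0613
```

Call:
{"fn": "drive_tool", "kwargs": {"dr": [[0,0,0],[0,0,0],[0,0,0],[0,0,0]], "delta_pos": [[0,0,0],[0,0,0],[0,0,0],[0,0,0]], "fingers": [0.3,0.3,0.3,0.3]}}

```text
t: 8.55
ee_pos: [0.4644, -0.2614, 0.0154]
eef_rot: [0.701, -0.7, 0.098, -0.097]
contact_force: [-0.3, 0.6, 0.2]
grip_width: 0.0327
```

```bash
python3 bl.py .014; python3 snap.py wrist w9
```

```text
0.014 (array([-0.05,  0.14,  0.03]), array([-0.13,  0.07, -0.09]), array([ 0.4641, -0.2609,  0.014 ]))
8.55 [ 0.46444864 -0.2613513   0.01535544] 0.03273073098746211 [-0.3  0.6  0.2]
8.55 [ 0.4644 -0.2614  0.0154] [ 0.7013 -0.6995  0.0975 -0.0967] [-0.28  0.59  0.2 ] 0.03273073098746211
```

View pics/w9.png

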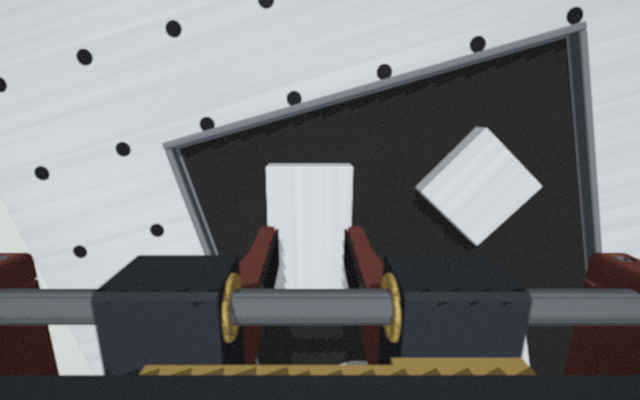

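```bash
python3 snap.py side sd9; python3 - <<'E'
from calc import *
import pickle
img=cv2.imread('pics/sd9.png');s,c=pickle.load(open('sd9.pkl','rb'))
q=proj(c,np.array([.4641,-.2609,.02]));print(q);u,v=q.round().astype(int)
cv2.imwrite('pics/sd9z.png',cv2.resize(img[v-50:v+50,u-65:u+65],None,fx=5.5,fy=5.5,interpolation=cv2.INTER_CUBIC))
s,c=pickle.load(open('w9.pkl','rb'));W=cloud(c,s);P=pose(s)
L=(W-P[:3,3])@P[:3,:3]*1000
for v in (170,200,220,232,240,248,256):
    print(v,[tuple(L[v,u].round(0)) for u in (262,268,274,310,345,352,360)])
E
```

```text
8.6 [ 0.4644 -0.2613  0.0153] [ 0.7013 -0.6995  0.0976 -0.0966] [1.19 0.7  0.2 ] 0.02892697729054416
[310.1101772  246.05857694]
170 [(np.float64(-36.0), np.float64(4.0), np.float64(-27.0)), (np.float64(-38.0), np.float64(-7.0), np.float64(-22.0)), (np.float64(-38.0), np.float64(-8.0), np.float64(-19.0)), (np.float64(-38.0), np.float64(-7.0), np.float64(0.0)), (np.float64(-38.0), np.float64(-9.0), np.float64(18.0)), (np.float64(-38.0), np.float64(-7.0), np.float64(22.0)), (np.float64(-36.0), np.float64(4.0), np.float64(28.0))]
200 [(np.float64(-19.0), np.float64(4.0), np.float64(-27.0)), (np.float64(-22.0), np.float64(-8.0), np.float64(-22.0)), (np.float64(-22.0), np.float64(-7.0), np.float64(-19.0)), (np.float64(nan), np.float64(nan), np.float64(nan)), (np.float64(-22.0), np.float64(-8.0), np.float64(19.0)), (np.float64(-19.0), np.float64(4.0), np.float64(24.0)), (np.float64(-19.0), np.float64(3.0), np.float64(28.0))]
220 [(np.float64(-7.0), np.float64(5.0), np.float64(-28.0)), (np.float64(-11.0), np.float64(-8.0), np.float64(-23.0)), (np.float64(-11.0), np.float64(-8.0), np.float64
[... 1167 characters left out ...]
18.0)), (np.float64(-8.0), np.float64(-40.0), np.float64(-16.0)), (np.float64(6.0), np.float64(-7.0), np.float64(0.0)), (np.float64(-5.0), np.float64(-32.0), np.float64(17.0)), (np.float64(-9.0), np.float64(-42.0), np.float64(19.0)), (np.float64(-11.0), np.float64(-48.0), np.float64(22.0))]
256 [(np.float64(-12.0), np.float64(-57.0), np.float64(-19.0)), (np.float64(-10.0), np.float64(-53.0), np.float64(-17.0)), (np.float64(-4.0), np.float64(-41.0), np.float64(-16.0)), (np.float64(10.0), np.float64(-8.0), np.float64(0.0)), (np.float64(-2.0), np.float64(-34.0), np.float64(17.0)), (np.float64(-10.0), np.float64(-53.0), np.float64(18.0)), (np.float64(-11.0), np.float64(-56.0), np.float64(21.0))]
```

View pics/sd9z.png

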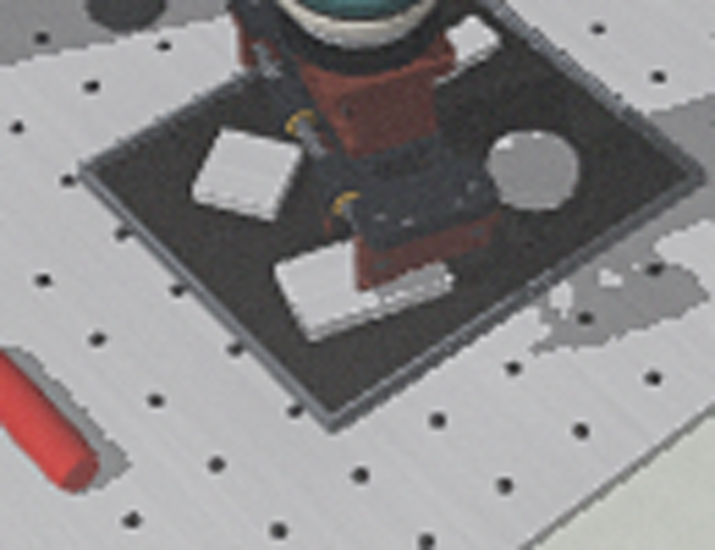

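```bash
python3 - <<'E'
from calc import *
import pickle
for f in ('w8','w9','w3','w6'):
    s,c=pickle.load(open(f+'.pkl','rb'));W=cloud(c,s);P=pose(s)
    L=(W-P[:3,3])@P[:3,:3]*1000
    q=(L[...,1]>-60)&(L[...,1]<-2)&(L[...,0]>-14)&(L[...,0]<14)&(abs(L[...,2])>12)&(abs(L[...,2])<50)
    v,u=np.where(q);
    im=c['img'].astype(int); red=(im[...,2]>im[...,0]*1.6)&(im[...,2]>50)
    qr=q&red; print(f,s['grip_width'],qr.sum(),'max y finger (red)',np.percentile(L[...,1][qr],[90,98,100]), 'rows',np.where(qr)[0].min())
    for r in range(224,236,2):
        k=qr[r]; print(r,k.sum(),L[r][k].max(0).round(1) if k.any() else '',end=' | ')
    print()
E
python3 -c "
import cv2;a=cv2.imread('pics/w9.png')[200:300,220:400];cv2.imwrite('pics/w9z.png',cv2.resize(a,None,fx=4.4,fy=4.4))"
```

```text
w8 0.06146504020233413 1195 max y finger (red) [-25.93647289 -21.43220666 -18.45888642] rows 226
224 0  | 226 4 [-11.  -18.5  37. ] | 228 28 [-10.7 -20.6  39.9] | 230 31 [-10.2 -22.3  39.7] | 232 33 [-10.5 -26.   40.1] | 234 33 [-10.1 -27.6  39.4] | 
w9 0.03273073098746211 1163 max y finger (red) [-26.95809264 -21.66891371 -18.71375124] rows 226
224 0  | 226 2 [-11.1 -18.7  22.6] | 228 25 [-10.3 -19.6  25.9] | 230 26 [-10.9 -24.2  25.4] | 232 29 [-10.8 -26.9  25.2] | 234 31 [-10.5 -28.9  25.4] | 
w3 0.009374210924886208 161 max y finger (red) [-26.85044033 -22.11201204 -20.20472086] rows 227
224 0  | 226 0  | 228 4 [-10.7 -21.   13.4] | 230 5 [-11.1 -25.2  13.7] | 232 6 [-11.1 -28.   14. ] | 234 5 [-10.3 -28.6  13.7] | 
w6 0.04874563834247462 1036 max y finger (red) [-27.35244633 -22.99546406 -20.42458833] rows 227
224 0  | 226 0  | 228 24 [-11.  -21.9  32.3] | 230 26 [-10.4 -23.1  33. ] | 232 27 [-10.3 -25.7  33. ] | 234 29 [-10.  -27.8  33. ] |
```

View pics/w9z.png

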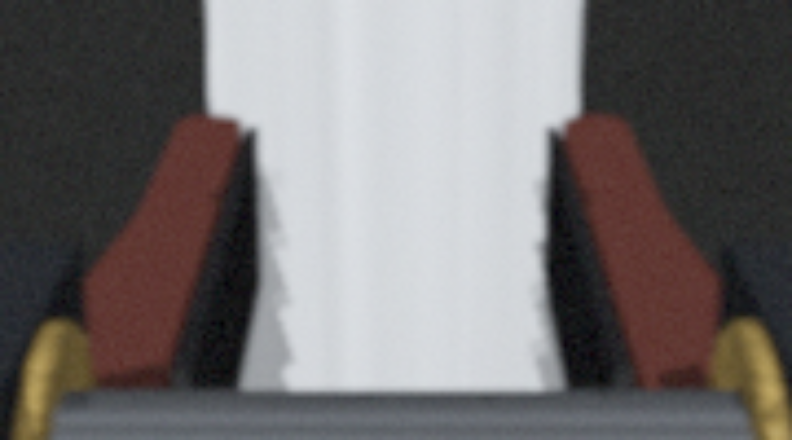

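Disagreement found: depth shows the finger ends 18.7 mm short of the reported TCP. The fingers closed above the blank (33 mm, no force), and the bar slipped for the same reason. From here I'll use the measured finger end, reopen, and go deeper while watching the force.

Call:
{"fn": "drive_tool", "kwargs": {"dr": [[0,0,0],[0,0,0],[0,0,0],[0,0,0]], "delta_pos": [[0,0,0],[0,0,0],[0,0,0],[0,0,0]], "fingers": [0.7,0.7,0.7,0.7]}}

```text
t: 9.05
ee_pos: [0.4644, -0.2613, 0.0152]
eef_rot: [0.701, -0.699, 0.098, -0.097]
contact_force: [0.2, 0.4, -0.5]
grip_width: 0.0557
```

Call:
{"fn": "drive_tool", "kwargs": {"dr": [[0,0,0],[0,0,0],[0,0,0],[0,0,0]], "delta_pos": [[0,0.7,0],[0,1.2,0],[0,1.5,0],[0,1.5,0]], "fingers": [0.7,0.7,0.7,0.7]}}

```text
t: 9.45
ee_pos: [0.4639, -0.2608, -0.0005]
eef_rot: [0.702, -0.699, 0.098, -0.096]
contact_force: [0.9, -0.1, 0.8]
grip_width: 0.0612
```

```bash
python3 bl.py .014; python3 snap.py wrist w10
```

```text
0.014 (array([ 0.02, -1.45,  0.01]), array([-0.17,  0.07, -0.18]), array([ 0.4641, -0.2609,  0.014 ]))
9.45 [ 0.46385357 -0.26083973 -0.00054005] 0.0612377980705999 [ 0.9 -0.1  0.8]
9.45 [ 0.4639 -0.2608 -0.0005] [ 0.7016 -0.6992  0.098  -0.0962] [ 0.88 -0.07  0.82] 0.0612377980705999
```

View pics/w10.png

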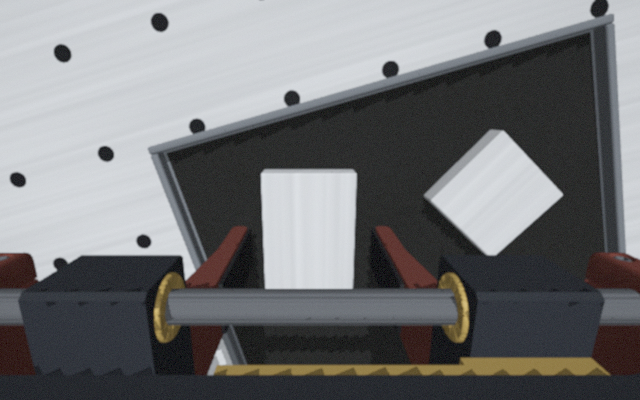

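Call:
{"fn": "drive_tool", "kwargs": {"dr": [[0,0,0],[0,0,0],[0,0,0],[0,0,0],[0,0,0],[0,0,0],[0,0,0]], "delta_pos": [[0,0.35,0],[0,0.35,0],[0,0.35,0],[0,0.35,0],[0,0.35,0],[0,0.35,0],[0,0.35,0]], "fingers": [0.7,0.7,0.2,0.2,0.2,0.2,0.2]}}

```text
t: 10.2
ee_pos: [0.4641, -0.2611, -0.0036]
eef_rot: [0.701, -0.699, 0.098, -0.096]
contact_force: [-0.3, 0.1, 0.4]
grip_width: 0.0457
```

```bash
python3 bl.py .014; python3 snap.py wrist w11
```

```text
0.014 (array([-0.01, -1.76,  0.02]), array([-0.15,  0.07, -0.14]), array([ 0.4641, -0.2609,  0.014 ]))
10.2 [ 0.4641212  -0.26105515 -0.00363653] 0.045666469783802954 [-0.3  0.1  0.4]
10.2 [ 0.4641 -0.2611 -0.0036] [ 0.7015 -0.6993  0.0978 -0.0964] [-0.35  0.08  0.36] 0.045666469783802954
```

View pics/w11.png

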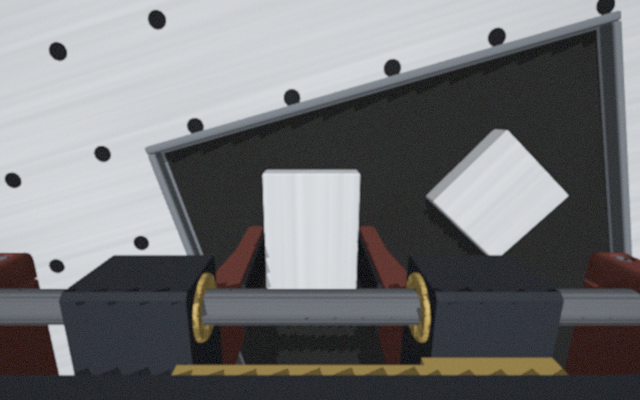

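The blank is gripped: 45.7 mm opening, flanked by the pads at (265,250) and (360,250). Lifting.

Call:
{"fn": "drive_tool", "kwargs": {"dr": [[0,0,0],[0,0,0],[0,0,0],[0,0,0],[0,0,0],[0,0,0],[0,0,0]], "delta_pos": [[0,-1,0],[0,-3,0],[0,-6,0],[0,-10,0],[0,-14,0],[0,-18,0],[0,-18.5,0]], "fingers": [0.2,0.2,0.2,0.2,0.2,0.2,0.2]}}

```text
t: 10.95
ee_pos: [0.4671, -0.2636, 0.187]
eef_rot: [-0.7, 0.701, -0.095, 0.099]
contact_force: [0.1, -0.7, -0.8]
grip_width: 0.0459
```

```bash
cat > pl.py <<'E'
from calc import *
import sys
# delta to put blank bottom centre at nest point
off=float(sys.argv[1])/1000
s=arm.read_state()
P=pose(s)
print(s['t'],s['grip_width'],s['contact_force'].round(1),'q',s['qpos'].round(2))
bc=(P[:3,3]-P[:3,1]*off-T[:3,3])@n*1000; print('blank bottom now (nest)',bc.round(1)); print('axes err deg',np.rad2deg(R.from_matrix(P[:3,:3].T@RN).as_rotvec()).round(2))
for a in sys.argv[2:]:
    p=[float(v) for v in a.split(',')]
    tcp=nw(p)+RN[:,1]*off
    print(p,'dpos',(P[:3,:3].T@(tcp-P[:3,3])*100).round(2),'tcp',tcp.round(3))
E
python3 pl.py 15.6 48,65,50 48,65,1; python3 snap.py wrist w12
```

```text
10.95 0.04586470975370156 [ 0.1 -0.7 -0.8] q [-0.64  0.28  1.67  0.    1.18 -1.94]
blank bottom now (nest) [-33.9 492.1   6.3]
axes err deg [-16.31   8.37  19.33]
[48.0, 65.0, 50.0] dpos [-2.67  6.16 42.81] tcp [0.558 0.155 0.125]
[48.0, 65.0, 1.0] dpos [-4.36 10.59 41.58] tcp [0.539 0.148 0.081]
10.95 [ 0.4671 -0.2636  0.187 ] [-0.6999  0.701  -0.0948  0.0992] [ 0.1  -0.65 -0.78] 0.04586470975370156
```

View pics/w12.png

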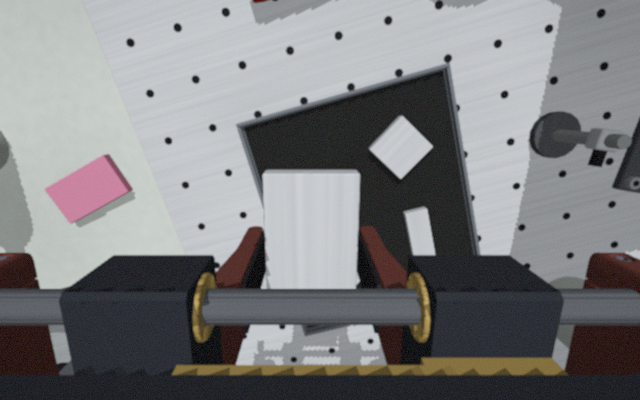

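The blank is firmly held at (310,225), with the square and strip undisturbed. Carrying it across.

Call:
{"fn": "drive_tool", "kwargs": {"dr": [[0,0,0],[-2,1,2.4],[-5,2.5,6],[-8,4,9.6],[-11,5.5,13],[-14,7,16.5],[-16.3,8.4,19.3],[-16.3,8.4,19.3]], "delta_pos": [[0,0,3],[-0.3,0,7.5],[-0.6,0,12],[-0.9,0,16.5],[-1.2,0,21],[-1.5,0.5,25.5],[-1.8,1,30],[-2.1,1.5,34.5]], "fingers": [0.2,0.2,0.2,0.2,0.2,0.2,0.2,0.2]}}

```text
t: 11.8
ee_pos: [0.5397, 0.0771, 0.167]
eef_rot: [-0.591, 0.758, -0.276, 0.014]
contact_force: [0.8, -0.2, -1.2]
grip_width: 0.0458
```

```bash
python3 pl.py 15.6 48,65,40 48,65,1
```

```text
11.8 0.04575311356829305 [ 0.8 -0.2 -1.2] q [ 0.1   0.58  1.32 -0.11  1.67 -1.04]
blank bottom now (nest) [ 42.  153.6  69.1]
axes err deg [ 0.16  0.06 -0.35]
[48.0, 65.0, 40.0] dpos [-0.56  2.89  8.87] tcp [0.554 0.154 0.116]
[48.0, 65.0, 1.0] dpos [-0.54  6.79  8.88] tcp [0.539 0.148 0.081]
```

Call:
{"fn": "drive_tool", "kwargs": {"dr": [[0,0,-0.3],[0,0,-0.3],[0,0,-0.3],[0,0,-0.3],[0,0,-0.3],[0,0,-0.3]], "delta_pos": [[-0.3,0.5,4],[-0.55,1.5,7.5],[-0.55,2.5,8.9],[-0.55,4,8.9],[-0.55,4.9,8.9],[-0.55,4.9,8.9]], "fingers": [0.2,0.2,0.2,0.2,0.2,0.2]}}

```text
t: 12.4
ee_pos: [0.5443, 0.1499, 0.0961]
eef_rot: [-0.59, 0.759, -0.276, 0.015]
contact_force: [0.3, 0.1, -0.7]
grip_width: 0.0459
```

```bash
python3 pl.py 15.6  48,65,1;python3 snap.py wrist w13;python3 snap.py scene sc13; python3 - <<'E'
import cv2
a=cv2.imread('pics/sc13.png')[170:290,340:500];cv2.imwrite('pics/sc13z.png',cv2.resize(a,None,fx=4,fy=4,interpolation=cv2.INTER_CUBIC))
E
```

```text
12.4 0.04588244295366623 [ 0.3  0.1 -0.7] q [ 0.2   0.68  1.32 -0.07  1.58 -0.93]
blank bottom now (nest) [48.7 66.1 17.5]
axes err deg [ 0.32  0.04 -0.25]
[48.0, 65.0, 1.0] dpos [0.09 1.65 0.13] tcp [0.539 0.148 0.081]
12.4 [0.5443 0.1499 0.0961] [-0.5899  0.7588 -0.2757  0.0146] [ 0.33  0.14 -0.72] 0.04588244295366623
12.45 [0.5454 0.1501 0.0971] [-0.5904  0.7586 -0.2752  0.0154] [ 0.71  0.13 -0.55] 0.04548428821138339
```

View pics/w13.png

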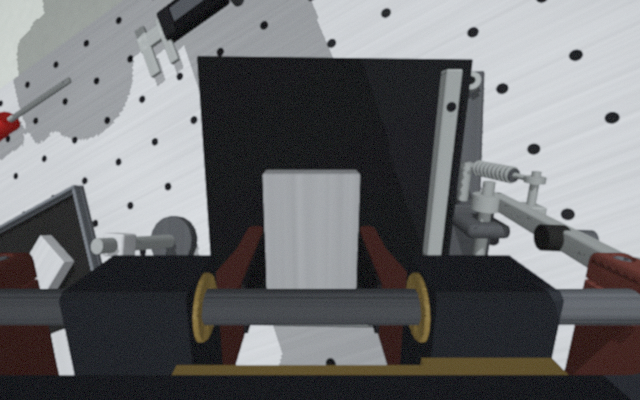

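View pics/sc13z.png

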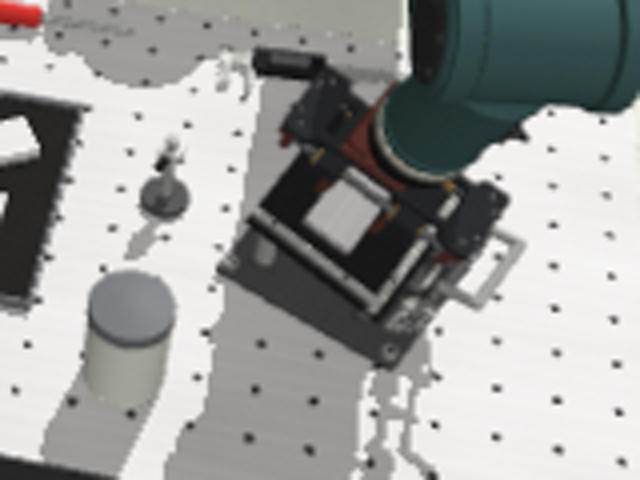

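```bash
python3 - <<'E'
from calc import *
import pickle
s,c=pickle.load(open('w13.pkl','rb'));W=cloud(c,s);P=pose(s)
L=(W-P[:3,3])@P[:3,:3]*1000; N=(W-T[:3,3])@n*1000
for (u,v) in [(600,262),(590,275),(600,310),(560,285),(540,270),(620,300),(600,245),(560,235),(545,237),(520,215),(625,255)]:
    print((u,v),'tool',L[v,u].round(0),'nest',N[v,u].round(0))
q=(N[...,1]<-27)&(N[...,2]>30)&(N[...,2]<125)
gr=q&(abs(c['img'].astype(int).ptp(2) if hasattr(np.ndarray,'ptp') else np.ptp(c['img'].astype(int),axis=2))<25)
for z in range(20,125,10):
    k=q&(abs(N[...,2]-z)<5);print(z,k.sum(),N[k].max(0).round(0) if k.any() else '',N[k].min(0).round(0) if k.any() else '')
E
```

```text
(600, 262) tool [ -31. -103.   74.] nest [ 79.  -8. 105.]
(590, 275) tool [ -26. -101.   74.] nest [ 74.  -8. 103.]
(600, 310) tool [ -26. -117.   64.] nest [ 74.   2. 119.]
(560, 285) tool [ 47.  26. 171.] nest [   2. -104.  -25.]
(540, 270) tool [ 39.  32. 160.] nest [ 10. -94. -31.]
(620, 300) tool [ -27. -116.   69.] nest [ 75.  -3. 117.]
(600, 245) tool [-26. -80.  94.] nest [ 74. -29.  82.]
(560, 235) tool [-24. -68.  91.] nest [ 73. -25.  69.]
(545, 237) tool [-23. -65.  87.] nest [ 71. -21.  67.]
(520, 215) tool [-23. -39.  94.] nest [ 72. -28.  41.]
(625, 255) tool [ -33. -104.   79.] nest [ 81. -13. 106.]Traceback (most recent call last):
  File "<stdin>", line 8, in <module>
AttributeError: `ptp` was removed from the ndarray class in NumPy 2.0. Use np.ptp(arr, ...) instead.
```

Call:
{"fn": "drive_tool", "kwargs": {"dr": [[0.2,0,-0.2],[0.3,0,-0.2],[0.3,0,-0.2],[0.3,0,-0.2],[0.3,0,-0.2]], "delta_pos": [[0.1,0,-0.8],[0.1,0,-1.4],[0.1,0.7,-1.4],[0.1,1.2,-1.4],[0.1,1.2,-1.4]], "fingers": [0.2,0.2,0.2,0.2,0.2]}}

```text
t: 13.0
ee_pos: [0.5364, 0.1354, 0.0901]
eef_rot: [-0.592, 0.757, -0.274, 0.017]
contact_force: [0.0, 0.8, -1.2]
grip_width: 0.0456
```

```bash
python3 pl.py 15.6  48,80,1; python3 snap.py side sd14; python3 - <<'E'
import cv2
a=cv2.imread('pics/sd14.png')[90:210,180:340];cv2.imwrite('pics/sd14z.png',cv2.resize(a,None,fx=4,fy=4,interpolation=cv2.INTER_CUBIC))
E
```

```text
13.0 0.04559247078355685 [ 0.   0.8 -1.2] q [ 0.18  0.67  1.36 -0.08  1.54 -0.95]
blank bottom now (nest) [47.4 80.   6.9]
axes err deg [-0.09  0.    0.03]
[48.0, 80.0, 1.0] dpos [-0.06  0.59  0.  ] tcp [0.534 0.135 0.085]
13.0 [0.5364 0.1354 0.0901] [-0.5925  0.7574 -0.2739  0.0173] [ 0.03  0.84 -1.15] 0.04559247078355685
```

View pics/sd14z.png

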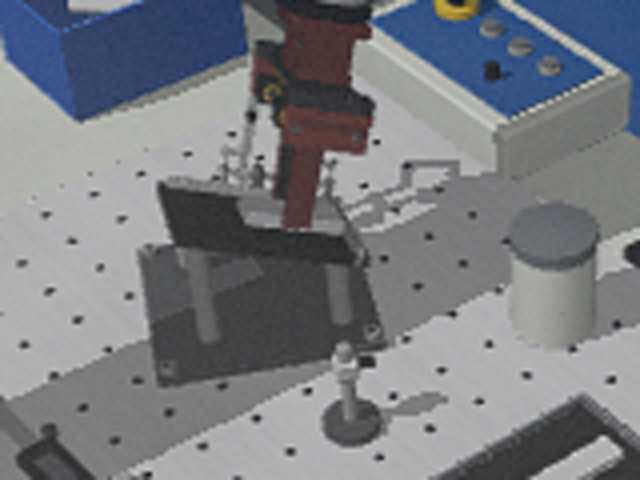

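Side view: the blank at (285,205 in the crop) is just above the plate. I'll lower it in small steps until it touches.

Call:
{"fn": "drive_tool", "kwargs": {"dr": [[0,0,0],[0,0,0],[0,0,0]], "delta_pos": [[-0.05,0.3,0],[-0.05,0.5,0],[-0.05,0.5,0]], "fingers": [0.2,0.2,0.2]}}

```text
t: 13.35
ee_pos: [0.5341, 0.1352, 0.0857]
eef_rot: [-0.592, 0.757, -0.274, 0.017]
contact_force: [-0.4, -0.6, -1.4]
grip_width: 0.0455
```

Call:
{"fn": "drive_tool", "kwargs": {"dr": [[0,0,0],[0,0,0]], "delta_pos": [[0,0.1,0],[0,0.1,0]], "fingers": [0.2,0.2]}}

```text
t: 13.55
ee_pos: [0.5335, 0.135, 0.0846]
eef_rot: [-0.592, 0.758, -0.274, 0.017]
contact_force: [-0.4, -0.4, -0.4]
grip_width: 0.0456
```

```bash
python3 pl.py 15.6  48,80,0
```

```text
13.55 0.045561905356957706 [-0.4 -0.4 -0.4] q [ 0.18  0.67  1.37 -0.08  1.53 -0.95]
blank bottom now (nest) [48.  79.8  0.6]
axes err deg [-0.06  0.03  0.02]
[48.0, 80.0, 0.0] dpos [-0.    0.06 -0.02] tcp [0.533 0.135 0.084]
```

Call:
{"fn": "drive_tool", "kwargs": {"dr": [[0,0,0],[0,0,0]], "delta_pos": [[0,0.12,0],[0,0.12,0]], "fingers": [0.2,0.2]}}

```text
t: 13.75
ee_pos: [0.5336, 0.135, 0.0839]
eef_rot: [-0.593, 0.757, -0.274, 0.017]
contact_force: [-0.0, 0.3, 0.7]
grip_width: 0.0455
```

```bash
python3 pl.py 15.6  48,80,0
```

```text
13.75 0.04550064897675466 [-0.   0.3  0.7] q [ 0.18  0.67  1.37 -0.08  1.53 -0.95]
blank bottom now (nest) [47.7 79.6 -0. ]
axes err deg [-0.1   0.03  0.06]
[48.0, 80.0, 0.0] dpos [-0.03 -0.01 -0.04] tcp [0.533 0.135 0.084]
```

Contact is felt: the force rose from −1.2 to +0.7 N and the underside is at nest z ≈ 0. I'll open gently and lift away along the normal.

Call:
{"fn": "drive_tool", "kwargs": {"dr": [[0,0,0],[0,0,0],[0,0,0],[0,0,0],[0,0,0],[0,0,0],[0,0,0],[0,0,0]], "delta_pos": [[0,0,0],[0,0,0],[0,0,0],[0,-0.5,0],[0,-1.5,0],[0,-3.5,0],[0,-7,0],[0,-10,0]], "fingers": [0.75,0.75,0.75,0.75,0.75,0.75,0.75,0.75]}}

```text
t: 14.55
ee_pos: [0.5737, 0.15, 0.1766]
eef_rot: [-0.593, 0.757, -0.273, 0.018]
contact_force: [-0.1, 0.6, 0.2]
grip_width: 0.0658
```

```bash
python3 where.py; python3 snap.py wrist w15
```

```text
grasp in nest [ 47.9  79.9 105.2] theta 0.36884146259582107 r 142.39723996229466 0.06584355407609366 [-0.1  0.6  0.2] [ 0.19  0.64  1.18 -0.07  1.75 -0.96] 14.55
tool axes in nest [[-1.0, -0.002, 0.0], [-0.0, -0.002, -1.0], [0.002, -1.0, 0.002]]
14.55 [0.5737 0.15   0.1766] [-0.5927  0.7574 -0.2734  0.0176] [-0.14  0.58  0.2 ] 0.06584355407609366
```

View pics/w15.png

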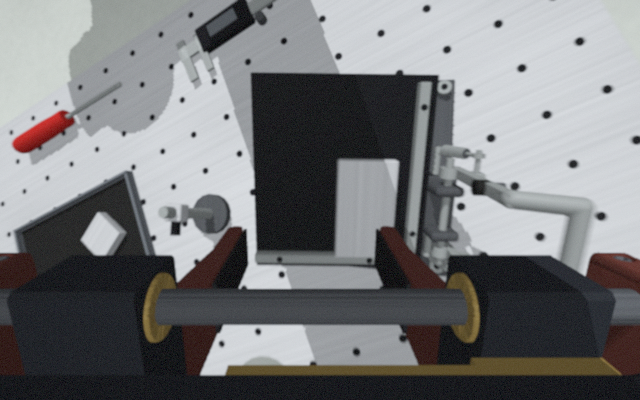

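Call:
{"fn": "drive_tool", "kwargs": {"dr": [[0,0,0],[0,0,0],[0,0,0]], "delta_pos": [[0,-2,-2],[0,-3,-4],[0,-3,-4]], "fingers": [0.75,0.75,0.75]}}

```text
t: 14.9
ee_pos: [0.5763, 0.1181, 0.2224]
eef_rot: [-0.595, 0.757, -0.27, 0.023]
contact_force: [-0.1, -0.1, -0.3]
grip_width: 0.0659
```

```bash
python3 snap.py wrist w16;cat > blankpos.py <<'E'
from calc import *
import pickle,sys
s,c=pickle.load(open(sys.argv[1]+'.pkl','rb'));img=c['img']
C=c2w(c,s)
h,w=img.shape[:2];u,v=np.meshgrid(np.arange(w),np.arange(h))
r=np.stack([(u-c['mtx'][0,2])/c['mtx'][0,0],(v-c['mtx'][1,2])/c['mtx'][1,1],np.ones_like(u,float)],-1)@C[:3,:3].T@n
o=(C[:3,3]-T[:3,3])@n
t=(.012-o[2])/r[...,2];X=(o+r*t[...,None])*1000
D=(cloud(c,s)-T[:3,3])@n*1000
q=(abs(D[...,2]-12)<3.2)&(X[...,0]>2)&(X[...,0]<140)&(X[...,1]>-2)&(X[...,1]<120)
m=cv2.morphologyEx(q.astype(np.uint8),cv2.MORPH_OPEN,np.ones((3,3)))
cs,_=cv2.findContours(m,cv2.RETR_EXTERNAL,cv2.CHAIN_APPROX_NONE);k=max(cs,key=cv2.contourArea)[:,0]
P=X[k[:,1],k[:,0],:2].astype(np.float32);rc=cv2.minAreaRect(P);print(rc,'z',np.nanmedian(D[...,2][m>0]))
print(P.min(0),P.max(0))
cv2.drawContours(img,[k[:,None]],-1,(0,0,255),1)
x,y=k.mean(0).astype(int);cv2.imwrite('pics/'+sys.argv[1]+'z.png',cv2.resize(img[max(0,y-70):y+70,max(0,x-95):x+95],None,fx=4,fy=4,interpolation=cv2.INTER_CUBIC))
E
python3 blankpos.py w16
```

```text
14.9 [0.5763 0.1181 0.2224] [-0.5949  0.7567 -0.2702  0.0227] [-0.11 -0.12 -0.3 ] 0.06590192224248023
((40.737953186035156, 24.02334976196289), (46.38814163208008, 77.35193634033203), 89.05458068847656) z 11.59369365871554
[2.0451682  0.39442357] [79.522675 47.35854 ]
```

View pics/w16z.png

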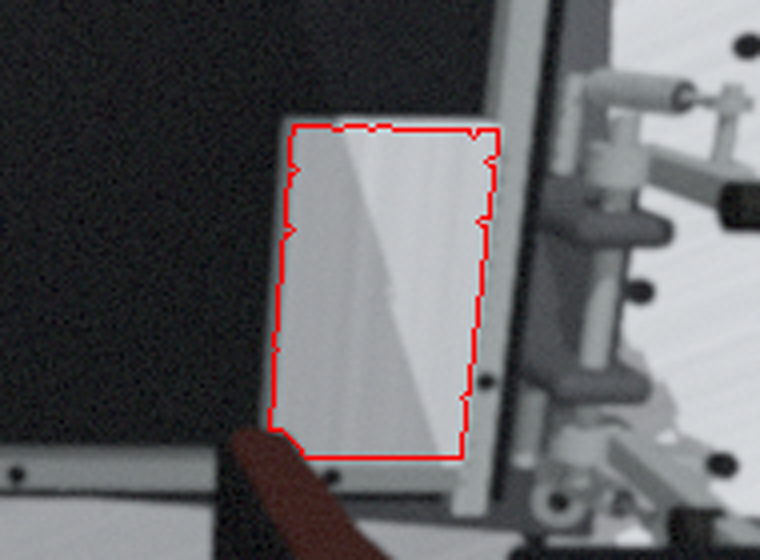

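```bash
python3 snap.py wrist w17; python3 blankpos.py w17; python3 - <<'E'
from calc import *
import pickle
s,c=pickle.load(open('w17.pkl','rb'));img=c['img'].copy()
pts={'top':[(0,0,12),(80,0,12),(80,46,12),(0,46,12),(0,0,12)],'f':[(138,0,8),(0,0,8),(0,126,8)]}
cr=lambda im:cv2.resize(im[110:270,300:480],None,fx=4.4,fy=3.7,interpolation=cv2.INTER_CUBIC)[:600]
big=cv2.resize(img[110:260,310:470],None,fx=4,fy=4,interpolation=cv2.INTER_CUBIC)
for l,col in zip(pts.values(),[(0,255,0),(0,255,255)]):
    q=(proj(c,np.array([nw(p) for p in l]),s)-[310,110]+.5)*4-.5
    cv2.polylines(big,[q.round().astype(int)],False,col,1)
cv2.imwrite('pics/w17o.png',big)
E
```

```text
14.95 [0.5754 0.119  0.2207] [-0.5948  0.7565 -0.2709  0.0217] [-0.62 -0.87 -0.34] 0.06570597038336837
((40.893802642822266, 23.88905143737793), (46.25382995605469, 76.201904296875), 89.35334014892578) z 11.5564757504055
[2.734993   0.44841123] [78.90551 47.19353]
```

View pics/w17o.png

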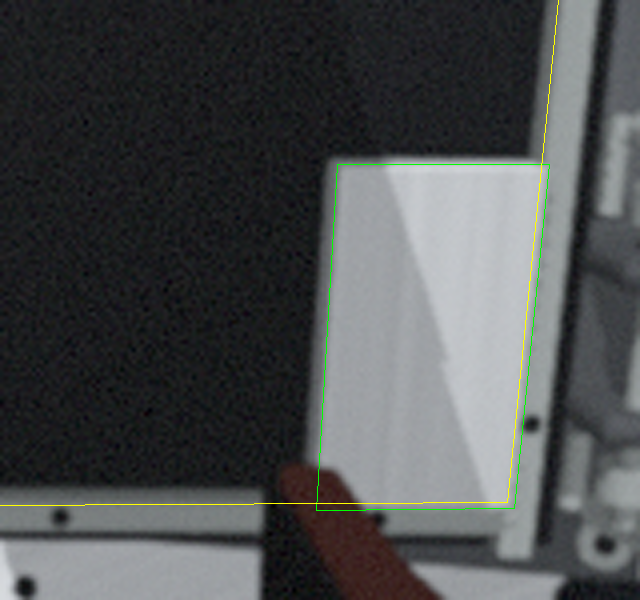

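The blank is home: it butts the hinge fence with no dark gap, and depth gives centre ≈ (40.5,24) mm at 0.6–0.9° in a model that is offset 1–2 mm here. Now for the bail: I'll straddle the bar deeper, using the true finger ends.

```bash
cat > bc.py <<'E'
from calc import *
import sys
G2=.0374
s=arm.read_state();P=pose(s)
g=(P[:3,3]-P[:3,1]*G2-T[:3,3])@n*1000
print(s['t'],'true grasp in nest',g.round(1),'err rot',np.rad2deg(R.from_matrix(P[:3,:3].T@RN).as_rotvec()).round(2),s['contact_force'].round(1),s['grip_width'])
for a in sys.argv[1:]:
    th,dz=map(float,a.split(','))
    p=nw(bar(th)+[0,0,dz])+RN[:,1]*G2
    print(th,dz,(P[:3,:3].T@(p-P[:3,3])*100).round(2))
E
python3 bc.py 1.49,60 1.49,0; python3 barpos.py w17
```

```text
15.0 true grasp in nest [ 46.9 119.7 158.8] err rot [-0.44 -0.05  0.46] [-0.3 -0.2 -0.1] 0.0657601282691831
1.49 60.0 [ 0.65 -0.73 17.29]
1.49 0.0 [ 0.6   5.27 17.25]
2084 [ 55.8 -49.8 109.4] [ 70.  -20.1 113.8]
theta 1.462066516743553
```

Call:
{"fn": "drive_tool", "kwargs": {"dr": [[0,0,0],[-0.4,0,0.4],[-0.4,0,0.4],[-0.4,0,0.4],[-0.4,0,0.4],[-0.4,0,0.4]], "delta_pos": [[0.2,-0.7,4],[0.4,-0.7,8.5],[0.6,-0.7,13],[0.6,-0.7,17.2],[0.6,-0.7,17.2],[0.6,-0.7,17.2]], "fingers": [0.6,0.5,0.5,0.5,0.5,0.5]}}

```text
t: 15.6
ee_pos: [0.6421, 0.2714, 0.1714]
eef_rot: [-0.591, 0.758, -0.275, 0.016]
contact_force: [-0.1, 0.0, 0.4]
grip_width: 0.044
```

```bash
python3 snap.py wrist w18; python3 barpos.py w18; python3 bc.py 1.49,0
```

```text
15.6 [0.6421 0.2714 0.1714] [-0.5909  0.7584 -0.2745  0.0158] [-0.09  0.01  0.41] 0.04402274343674123
1525 [ 50.2 -53.  111.1] [ 70.  -22.8 113.8]
theta 1.489829408383863
15.65 true grasp in nest [ 40.8 -52.4 165.4] err rot [ 0.1  -0.03 -0.04] [ 0.2 -0.7  0.7] 0.04367635944359241
1.49 0.0 [0.08 5.79 0.12]
```

View pics/w18.png

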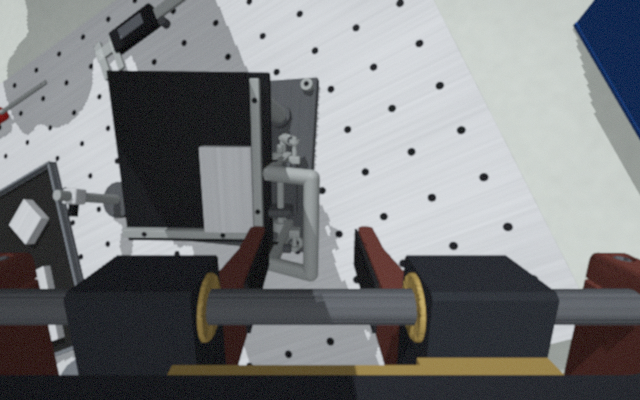

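Image w18 shows the blank in the corner at (200–252,145–232), and the open bar at (312,180–275) centred between the fingers. Descending.

Call:
{"fn": "drive_tool", "kwargs": {"dr": [[0,0,0],[0,0,0],[0,0,0],[0,0,0],[0,0,0]], "delta_pos": [[0.1,1.5,0.1],[0.1,3.5,0.1],[0.1,5.2,0.1],[0.1,5.7,0.1],[0.1,5.7,0.1]], "fingers": [0.5,0.5,0.5,0.5,0.5]}}

```text
t: 16.15
ee_pos: [0.6204, 0.261, 0.1207]
eef_rot: [-0.591, 0.758, -0.275, 0.017]
contact_force: [-0.2, 0.8, 0.4]
grip_width: 0.044
```

Call:
{"fn": "drive_tool", "kwargs": {"dr": [[0,0,0],[0,0,0],[0,0,0]], "delta_pos": [[0,0,0],[0,0,0],[0,0,0]], "fingers": [0.22,0.22,0.22]}}

```text
t: 16.45
ee_pos: [0.6211, 0.2611, 0.1215]
eef_rot: [-0.591, 0.758, -0.275, 0.017]
contact_force: [0.5, -0.1, 0.1]
grip_width: 0.0235
```

```bash
python3 bc.py 1.5,0 1.4,0 1.3,0 1.2,0 1.1,0 1.0,0 .9,0 .8,0 .7,0 .6,0; python3 snap.py wrist w19
```

```text
16.45 true grasp in nest [ 39.5 -51.9 109.3] err rot [ 0.06 -0.11 -0.04] [ 0.5 -0.1  0.1] 0.0235312914804129
1.5 0.0 [-0.04  0.21  0.26]
1.4 0.0 [-0.04 -0.03 -0.7 ]
1.3 0.0 [-0.04 -0.16 -1.67]
1.2 0.0 [-0.04 -0.2  -2.65]
1.1 0.0 [-0.04 -0.15 -3.64]
1.0 0.0 [-0.04  0.01 -4.61]
0.9 0.0 [-0.03  0.26 -5.56]
0.8 0.0 [-0.03  0.6  -6.48]
0.7 0.0 [-0.03  1.04 -7.36]
0.6 0.0 [-0.03  1.56 -8.2 ]
16.45 [0.6211 0.2611 0.1215] [-0.5912  0.758  -0.275   0.0173] [ 0.46 -0.09  0.12] 0.0235312914804129
```

View pics/w19.png

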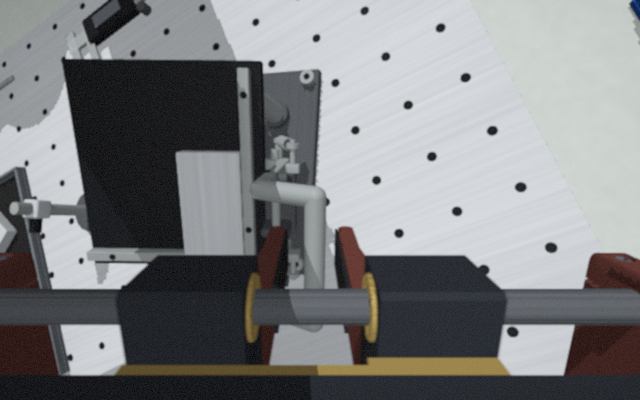

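The bar is caged at (315,195–280). Sweeping it back over the arc.

Call:
{"fn": "drive_tool", "kwargs": {"dr": [[0,0,0],[0,0,0],[0,0,0],[0,0,0],[0,0,0],[0,0,0],[0,0,0],[0,0,0]], "delta_pos": [[0,0,-0.7],[0,-0.15,-1.7],[0,-0.2,-2.65],[0,-0.15,-3.65],[0,0,-4.6],[0,0.3,-5.55],[0,0.6,-6.5],[0,0.8,-6.9]], "fingers": [0.22,0.22,0.22,0.22,0.22,0.22,0.22,0.22]}}

```text
t: 17.3
ee_pos: [0.5926, 0.1972, 0.1348]
eef_rot: [-0.591, 0.758, -0.276, 0.017]
contact_force: [0.5, 1.2, 0.4]
grip_width: 0.0193
```

```bash
python3 bc.py .75,0 .7,0 .6,0 .5,0 .4,0 .3,0 .2,0 .1,0 0.03,0; python3 snap.py wrist w20; python3 barpos.py w20
```

```text
17.3 true grasp in nest [ 39.8  18.8 100.5] err rot [ 0.15 -0.16 -0.11] [0.5 1.2 0.4] 0.019321113773806124
0.75 0.0 [-0.01 -0.07  0.14]
0.7 0.0 [-0.01  0.15 -0.29]
0.6 0.0 [-0.    0.68 -1.13]
0.5 0.0 [-0.    1.28 -1.9 ]
0.4 0.0 [ 0.    1.96 -2.62]
0.3 0.0 [ 0.01  2.7  -3.26]
0.2 0.0 [ 0.01  3.51 -3.82]
0.1 0.0 [ 0.01  4.37 -4.3 ]
0.03 0.0 [ 0.01  4.99 -4.59]
17.3 [0.5926 0.1972 0.1348] [-0.5905  0.7583 -0.2757  0.0171] [0.51 1.17 0.4 ] 0.019321113773806124
2951 [ 51.2  13.4 106.8] [ 70.   37.6 123.7]
theta 0.789237512217083
```

View pics/w20.png

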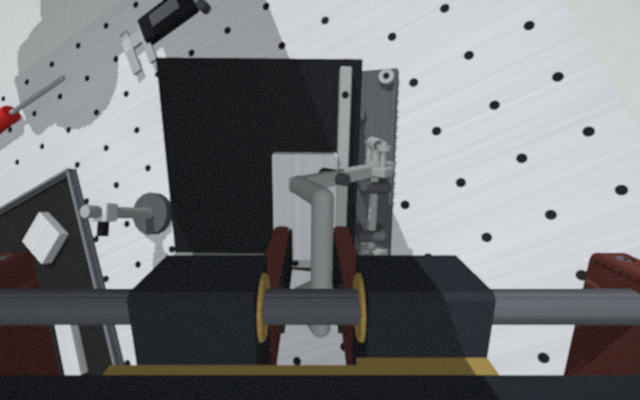

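Call:
{"fn": "drive_tool", "kwargs": {"dr": [[0,0,0],[0,0,0],[0,0,0],[0,0,0],[0,0,0],[0,0,0],[0,0,0],[0,0,0]], "delta_pos": [[0,0.15,-0.5],[0,0.65,-1.3],[0,1.2,-2.1],[0,1.9,-2.8],[0,2.7,-3.4],[0,3.4,-4],[0,4,-4.4],[0,4,-4.5]], "fingers": [0.22,0.22,0.22,0.22,0.22,0.22,0.22,0.22]}}

```text
t: 18.15
ee_pos: [0.56, 0.1508, 0.1115]
eef_rot: [-0.59, 0.758, -0.276, 0.017]
contact_force: [-0.4, -0.0, 0.6]
grip_width: 0.0192
```

```bash
python3 bc.py .1,0 0.,0; python3 snap.py wrist w21; python3 barpos.py w21
```

```text
18.15 true grasp in nest [40.3 64.4 59.6] err rot [ 0.17 -0.17 -0.19] [-0.4 -0.   0.6] 0.019222596864368623
0.1 0.0 [0.05 0.26 0.25]
0.0 0.0 [ 0.05  1.16 -0.14]
18.15 [0.56   0.1508 0.1115] [-0.5904  0.7582 -0.2763  0.0167] [-0.36 -0.01  0.62] 0.019222596864368623
2805 [51.5 65.4 53.5] [ 69.9  83.  122.2]
theta 0.00694998906687927
```

View pics/w21.png

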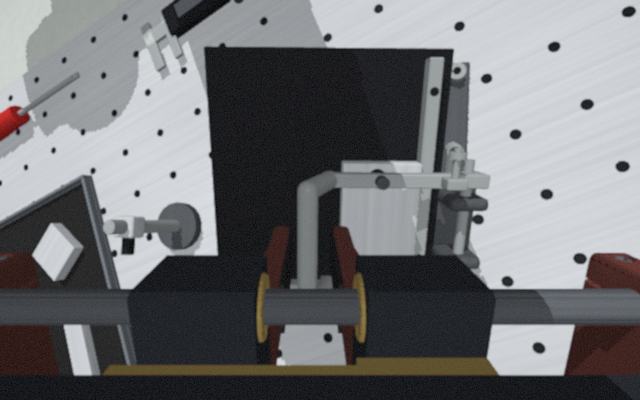

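The bail reads about 0.007 rad, so it is shut on the blank. I'll open and withdraw along the normal.

Call:
{"fn": "drive_tool", "kwargs": {"dr": [[0,0,0],[0,0,0],[0,0,0],[0,0,0],[0,0,0],[0,0,0],[0,0,0],[0,0,0]], "delta_pos": [[0,0,0],[0,0,0],[0,-1,0],[0,-3,0],[0,-6,0],[0,-9,0],[0,-11,0],[0,-11,0]], "fingers": [0.5,0.5,0.5,0.5,0.5,0.5,0.5,0.5]}}

```text
t: 19.0
ee_pos: [0.6073, 0.1685, 0.2146]
eef_rot: [-0.592, 0.758, -0.274, 0.019]
contact_force: [0.5, 0.0, -1.1]
grip_width: 0.0439
```

```bash
python3 snap.py wrist w22; python3 barpos.py w22; python3 snap.py scene sc22; python3 - <<'E'
from calc import *
import pickle
a=cv2.imread('pics/w22.png')
cv2.imwrite('pics/w22z.png',cv2.resize(a[70:270,200:460],None,fx=3,fy=3,interpolation=cv2.INTER_CUBIC))
s,c=pickle.load(open('w22.pkl','rb'));D=(cloud(c,s)-T[:3,3])@n*1000
# profiles at blank: along x at y 15..35
for y0,rg in ((25,range(70,90,1)),):
  print([(x,float(np.nanmedian(D[...,2][(abs(D[...,0]-x)<.7)&(abs(D[...,1]-y0)<8)]).round(1))) for x in rg])
print([(y,float(np.nanmedian(D[...,2][(abs(D[...,1]-y)<.7)&(abs(D[...,0]-45)<14)&(D[...,2]<30)]).round(1))) for y in list(range(-10,8))+list(range(38,54))])
E
```

```text
19.0 [0.6073 0.1685 0.2146] [-0.5921  0.7577 -0.2738  0.0193] [ 0.5   0.01 -1.09] 0.04385115417921077
786 [43.5 65.5 52.7] [69.8 70.5 55.4]
theta -0.0011749513088931685
19.05 [0.6058 0.1681 0.2128] [-0.5914  0.7579 -0.2748  0.0182] [-0.59  1.36  0.27] 0.044183444106180386
[(70, 260.6), (71, 260.2), (72, 253.6), (73, 253.4), (74, 23.6), (75, 19.9), (76, 12.6), (77, 11.7), (78, 12.2), (79, 5.0), (80, 0.0), (81, -0.2), (82, -0.3), (83, -0.2), (84, -0.1), (85, 0.1), (86, -0.2), (87, 0.0), (88, -0.0), (89, 0.1)]
[(-10, -0.4), (-9, -0.2), (-8, 6.7), (-7, 7.5), (-6, 7.7), (-5, 7.8), (-4, 7.7), (-3, 7.7), (-2, 7.7), (-1, 7.7), (0, 8.9), (1, 11.5), (2, 11.8), (3, 11.8), (4, 11.9), (5, 11.9), (6, 11.8), (7, 11.8), (38, 11.5), (39, 11.6), (40, 11.5), (41, 11.4), (42, 11.6), (43, 11.5), (44, 11.7), (45, 11.6), (46, 7.9), (47, -0.3), (48, -0.5), (49, -0.3), (50, -0.2), (51, -0.4), (52, -0.4), (53, -0.6)]
```

View pics/w22z.png

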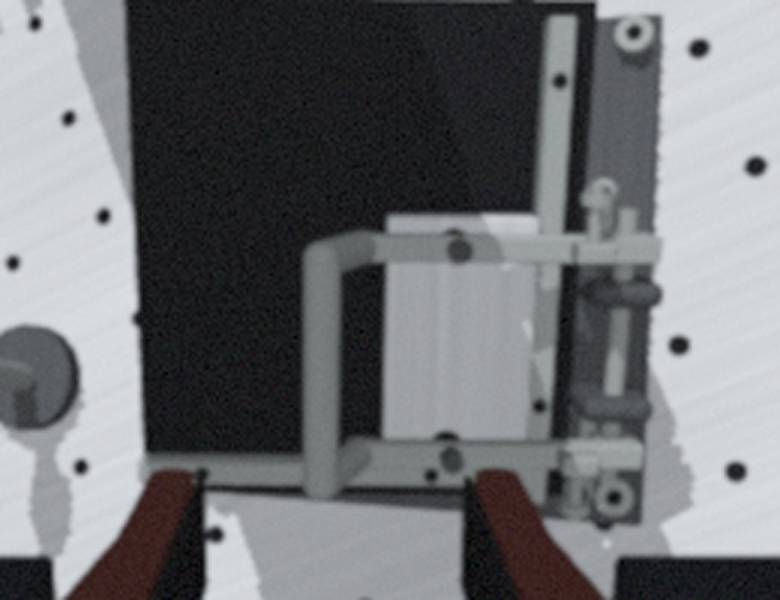

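View pics/sc22.png

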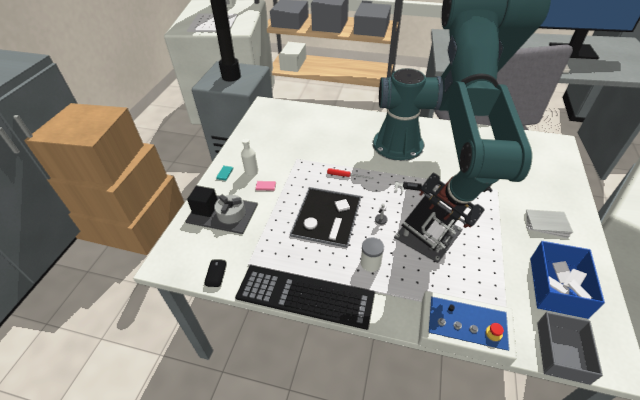

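All the checks agree. The blank edges are at y ≈ 0–46 mm and x ≈ 79 mm, it lies flat with its top at 11.7 mm, the bail is shut, the other parts are where they were, and the arm is clear. Handing in.

```bash
python3 -c "
from bench import arm
print(arm.job_done()); print(arm.read_state()['t'])"
```

```text
the job is handed in; nothing more can be done
None
the job is handed in; nothing more can be done
```

The nest is loaded and handed in at about 19 s of the 69 s allowed. I tipped the bail open and set the blank on the plate from a gripped, felt contact. It slid home into the low corner, and I swung the bail back until it closed on it. No verdict was reported, so these are only my own checks.

**Last checks:**
- **Bail:** about 1.49 rad when open. After closing it read 0.007 rad, then −0.001 rad once the gripper had withdrawn.
- **Blank:** it lies flat, with its top at 11.7 mm. It spans y ≈ 0 to 46 mm, and its uphill edge is at x ≈ 79 mm. That is 1 mm short of the ideal 80 mm, within my fit error. There is no visible gap at the hinge-side fence. The fitted angle was under 1° on the last reading, taken before the bail was closed.
- **Everything else:** the other tray parts, the gauge and the canister looked unmoved in the final scene image. I did not measure their positions. The gripper is clear of the fixture.

**What disagreed:**
- **Finger ends:** wrist depth showed them about 18.7 mm short of the reported TCP. Because of that, the bar slipped in the pads while I was opening the bail, just past centre, and the springs finished the swing. My first grasp also closed in the air above the blank without touching it. I used the measured finger ends after that.
- **Nest overlay:** in one later view, after the release, the fitted nest outline sat 2–3 px off the image. I judged seating there by the fence edges as seen.

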